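# Load the analyser's reagent tray

### The job

Load the analyser's reagent tray: move the four reagent cassettes from the violet transit rack into the channel of the grey metal tray, so that they stand in one row in the order shown by the tray's coloured clips, each cap level with the clip of its colour. Keep the cassettes upright, set them down without dropping them, and push the sliding end stop snug, so that the row is closed up against the fixed end wall with no gaps.

Things in the scene. Friction and masses are not known exactly. Their poses are not given: they have to be found in the camera images.
- cassette_red: Off-white upright reagent cassette, red cap and label bands. Body 62 (its x) x 30 (y, thickness) x 78 mm, shoulder to 85, 27 mm round cap to 104; 150 g. Origin: centre of underside. Same either way round. Grip across the 62 mm, 50 to 70 mm up. Starts in a pocket of the violet rack: floor 4 mm, walls and dividers 30 mm high, pockets 40 mm apart along its y, 3 mm play.
- cassette_yellow: Off-white upright reagent cassette, yellow cap and label bands. Body 62 (its x) x 30 (y, thickness) x 78 mm, shoulder to 85, 27 mm round cap to 104; 150 g. Origin: centre of underside. Same either way round. Grip across the 62 mm, 50 to 70 mm up. Starts in a pocket of the violet rack: floor 4 mm, walls and dividers 30 mm high, pockets 40 mm apart along its y, 3 mm play.
- cassette_green: Off-white upright reagent cassette, green cap and label bands. Body 62 (its x) x 30 (y, thickness) x 78 mm, shoulder to 85, 27 mm round cap to 104; 150 g. Origin: centre of underside. Same either way round. Grip across the 62 mm, 50 to 70 mm up. Starts in a pocket of the violet rack: floor 4 mm, walls and dividers 30 mm high, pockets 40 mm apart along its y, 3 mm play.
- cassette_blue: Off-white upright reagent cassette, blue cap and label bands. Body 62 (its x) x 30 (y, thickness) x 78 mm, shoulder to 85, 27 mm round cap to 104; 150 g. Origin: centre of underside. Same either way round. Grip across the 62 mm, 50 to 70 mm up. Starts in a pocket of the violet rack: floor 4 mm, walls and dividers 30 mm high, pockets 40 mm apart along its y, 3 mm play.
- clip_red: Red clip, 24 mm in y, fixed on the tray's rail; marks the red cap's place, whose centre lies 64 mm from the clip's origin in its -x, same y. Origin 14 mm above the table (clip top 20). y runs along the channel to the fixed end wall. The four clips stand 30 mm apart in any order. Channel floor 6 mm above the table; guide rails 80 mm apart, tops at 16 mm.
- clip_yellow: Yellow clip, 24 mm in y, fixed on the tray's rail; marks the yellow cap's place, whose centre lies 64 mm from the clip's origin in its -x, same y. Origin 14 mm above the table (clip top 20). y runs along the channel to the fixed end wall. The four clips stand 30 mm apart in any order. Channel floor 6 mm above the table; guide rails 80 mm apart, tops at 16 mm.
- clip_green: Green clip, 24 mm in y, fixed on the tray's rail; marks the green cap's place, whose centre lies 64 mm from the clip's origin in its -x, same y. Origin 14 mm above the table (clip top 20). y runs along the channel to the fixed end wall. The four clips stand 30 mm apart in any order. Channel floor 6 mm above the table; guide rails 80 mm apart, tops at 16 mm.
- clip_blue: Blue clip, 24 mm in y, fixed on the tray's rail; marks the blue cap's place, whose centre lies 64 mm from the clip's origin in its -x, same y. Origin 14 mm above the table (clip top 20). y runs along the channel to the fixed end wall. The four clips stand 30 mm apart in any order. Channel floor 6 mm above the table; guide rails 80 mm apart, tops at 16 mm.
- stop_knob (a point): Centre of the end stop's black knob (24 mm diameter, 48 to 78 mm above the table), 64 mm above the table on the channel's centre line. The stop's pushing face (70 mm wide, top at 52 mm) is 24 mm from it towards the end wall, its foot ends 16 mm behind it. Pinch the knob from above and slide it.
- stop (a joint): Slide of the end stop towards the fixed end wall (face 15 mm past the nearest clip's origin, top 61 mm above the table), in m: 0 fully back (170 mm from stop face to wall), 0.050 touching a closed row of four cassettes (120 mm, each level with its clip), 0.1 end of travel. About 1.5 N of friction; stays where left.
There are look-alikes about, which are no part of the job. What is shaped like the cassette_red but black or pink is not meant.

How it is judged:
At the end, for the whole second after the job is handed in: All four cassettes released, at rest and upright (0.08 rad) on the channel floor, square across it (0.15 rad), each level with the clip of its cap's colour (10 mm along, 12 mm across the channel); the end stop pushed up until at most 6 mm of gaps remain in the row (stop above 0.044 m) (value of joint stop above 0.044 m and velocity of joint stop below 0.01 m/s and x of cassette_red in the frame of clip_red between -0.076 and -0.052 m and y of cassette_red in the frame of clip_red between -0.01 and 0.01 m and z of cassette_red in the frame of clip_red between -0.012 and -0.004 m and angle between each of cassette_red, cassette_yellow, cassette_green, cassette_blue's own z axis and vertical below 0.08 rad and angle between the x axis of cassette_red and the x axis of clip_red, either way round below 0.15 rad and linear speed of each of cassette_red, cassette_yellow, cassette_green, cassette_blue below 0.02 m/s and contact force between each of cassette_red, cassette_yellow, cassette_green, cassette_blue and the fingers below 0.1 N and x of cassette_yellow in the frame of clip_yellow between -0.076 and -0.052 m and y of cassette_yellow in the frame of clip_yellow between -0.01 and 0.01 m and z of cassette_yellow in the frame of clip_yellow between -0.012 and -0.004 m and angle between the x axis of cassette_yellow and the x axis of clip_yellow, either way round below 0.15 rad and x of cassette_green in the frame of clip_green between -0.076 and -0.052 m and y of cassette_green in the frame of clip_green between -0.01 and 0.01 m and z of cassette_green in the frame of clip_green between -0.012 and -0.004 m and angle between the x axis of cassette_green and the x axis of clip_green, either way round below 0.15 rad and x of cassette_blue in the frame of clip_blue between -0.076 and -0.052 m and y of cassette_blue in the frame of clip_blue between -0.01 and 0.01 m and z of cassette_blue in the frame of clip_blue between -0.012 and -0.004 m and angle between the x axis of cassette_blue and the x axis of clip_blue, either way round below 0.15 rad); the robot touches nothing.
It fails at once if a cassette is tipped by more than about 35 degrees (angle between any of cassette_red, cassette_yellow, cassette_green, cassette_blue's own z axis and vertical above 0.6 rad).
It fails at once if a cassette is dropped (falls freely from more than about 25 mm) ((linear speed of cassette_red above 0.7 m/s and contact force between cassette_red and the fingers below 0.05 N) or (linear speed of cassette_yellow above 0.7 m/s and contact force between cassette_yellow and the fingers below 0.05 N) or (linear speed of cassette_green above 0.7 m/s and contact force between cassette_green and the fingers below 0.05 N) or (linear speed of cassette_blue above 0.7 m/s and contact force between cassette_blue and the fingers below 0.05 N)).
It also fails if it takes over 128 s, if anything falls off the work surface, if the arm or the gripper's body presses on something with over 40 N, if the wrist force passes 120 N, or if a joint passes its speed limit or range.

### The arm

A 6-joint arm with a two-finger parallel gripper is mounted at the origin on the work surface. World frame = base frame: x ahead of the robot, y to its left, z up, the work surface at z = 0. Lengths are in m, angles in rad, forces in N, time in s.
With the tool pointing down it reaches from about 0.375 to 0.975 m from the base axis. Payload 3.8 kg.
Tool frame: the origin (TCP) lies midway between the tips of the shut fingers; the grasp point (between the pads) lies 19 mm behind it; z points along the fingers, y is the direction in which the jaws open and shut (so a half turn about z gives the same grasp; the last joint's range is limited). The gripper opens to 85 mm and grips with 20 to 120 N. Pads are 22 mm wide; open, the fingers measure 114 mm over their backs; the gripper's body (76 mm by 85 mm) begins 54 mm behind the grasp point. The pads swing forward as they close: fully open they stand 13 mm farther back than shut.
Start: joints at [1.311, 0.264, 1.604, -0, 1.274, -0.037], TCP at [0.149, 0.658, 0.231] pointing down, gripper open.
Joint ranges: [-2.63, 2.63], [-0.94, 2.18], [0.31, 2.57], [-1.31, 4.45], [0, 2.66], [-2.55, 2.55]. Speed limits (rad/s): [2.57, 2.57, 3.14, 3.14, 3.14, 3.14].

### API

Orientations are given as a rotation vector (axis times angle).
In Python, from workcell import bot gives the robot as it stands.
- The arm moves only by the tool drive_tool, never from a script. Its argument "steps" is a list of rows, each a list of 2 entries, a list of its own where there are three numbers: the shift along the tool's x, y, z in mm, then the turn about the tool's z in degrees. In form: [[[dx, dy, dz], twist], ...]. A call has 1 to 8 rows; each row shifts and turns the commanded pose from where the row before left it, along the tool's axes as they then stand; what a row does not reach is not made up. A row lasts 1/12 s, in which the tool goes at most 41.7 mm and 7.16 degrees, less where a joint would pass 70% of its speed; a pose out of reach is approached as far as the arm can. A call is refused whole if a number of a shift passes 41.7 or a number of a turn 7.16, either way. A call with a gripper value outside its range is refused whole. "jaw" is the opening, from 0 (shut) to 1 (fully open), set as the call begins (left out, the last holds). The fingers move at their own pace and stop on an object; "force" is the grip in N (left out, the last holds). Time passes only in rows, so rows that do not move let the fingers close. It gives the time, the measured TCP pose, the force and the opening at its end, in the units of the state.
- bot.read_state(): the state, without advancing time (a new reading comes with each control period).
- bot.read_camera(name): name is "scene" or "side" or "wrist"; returns the picture (384x512x3 uint8, red, green, blue); there is no depth.
- bot.camera_info(name): a dict with "fx", "fy", "cx", "cy" (pixels), "position" and "attitude" of the camera in the world. Camera axes: x right, y down, z forward; pixel columns grow to the right and rows downward; lengths in m; the calibration is good to about 2 mm. A picture is of the moment at which its call begins: read the wrist's pose just before it. camera_info takes no time and is no camera call; for the wrist camera it gives the pose at the moment of the call.
- bot.finish_job(): hands the job in, once; it reports no verdict.
The state is a dict: "time": time; "q": joint angles; "joint_vel": joint speeds; "joint_torque": joint torques, N m; "tool_pos": TCP position; "tcp_rot": TCP orientation; "wrist_force": force on the tool from outside, world axes, zero at the start; "torque": the same for the moment, N m; "width": opening from 0.0 (shut) to 1.0 (fully open).
Only numpy, scipy, OpenCV 4.12 (cv2) and the standard library are available. Lean on these libraries where they do the work, as an engineer would, in place of code of your own. Each camera call takes 0.05 s, during which the arm holds its last target.

## Working session

There is one attempt and no reset: what is moved stays moved. The work goes in short steps, Python scripts to look and compute and a tool call to move; the robot and the scene stay as the last step left them, time stands still between calls to the robot, and variables do not carry over. Pictures are saved under pics/ and viewed, and the job is handed in when it is done.

Besides the shell and the picture viewer there is one more tool, called by a JSON object that holds its "api" and its "payload". drive_tool: Moves the arm, as the interface text tells. Its arguments: {"type":"object","properties":{"steps":{"type":"array","items":{"type":"array"}},"jaw":{"type":"number"},"force":{"type":"number"}},"required":["steps"]}

```bash
ls; mkdir -p pics
python3 - <<'E'
from workcell import bot
import cv2
print(bot.read_state())
for n in ["scene","side","wrist"]:
    print(n,bot.camera_info(n))
    im=bot.read_camera(n); cv2.imwrite(f"pics/{n}0.png",im[:,:,::-1])
E
```

```text
pics
{'time': 0.0, 'q': array([ 1.31112248e+00,  2.64785082e-01,  1.60539826e+00, -1.71023241e-06,
        1.27370923e+00, -3.68940482e-02]), 'joint_vel': array([-5.34801916e-05, -3.92784647e-04,  6.34854197e-04, -3.40597575e-04,
        1.01644117e-03,  1.08045436e-03]), 'joint_torque': array([ 2.00985465e-03, -5.15104330e+01, -3.67319047e+01,  1.71629495e-04,
        1.27736694e-02, -5.76924663e-06]), 'tool_pos': array([0.14894198, 0.65759633, 0.22992743]), 'tcp_rot': array([-0.34917987, -3.1217848 ,  0.00357304]), 'wrist_force': array([-0.30186848, -0.36870306,  0.59975154]), 'torque': array([ 0.01308374,  0.04137843, -0.03173706]), 'width': 1.0012809908391778}
scene {'fx': 383.55861070912033, 'fy': 383.55861070912033, 'cx': 253.65978217796666, 'cy': 192.0845542797566, 'position': array([1.10232025, 0.18618955, 0.59680363]), 'attitude': array([-1.48261073, -1.99583323,  0.90156938])}
side {'fx': 461.19623338826705, 'fy': 461.19623338826705, 'cx': 256.16162916088405, 'cy': 190.57849786261772, 'position': array([ 0.44502337, -0.88796963,  0.96080608]), 'attitude': array([-2.32453598,  0.09968164, -0.0297892 ])}
wrist {'fx': 299.8773602273741, 'fy': 299.8773602273741, 'cx': 255.78492455310385, 'cy': 193.2090026857145, 'position': array([0.07153849, 0.67424173, 0.37356142]), 'attitude': array([2.25058312, 1.79746787, 0.28350273])}
```

View pics/scene0.png

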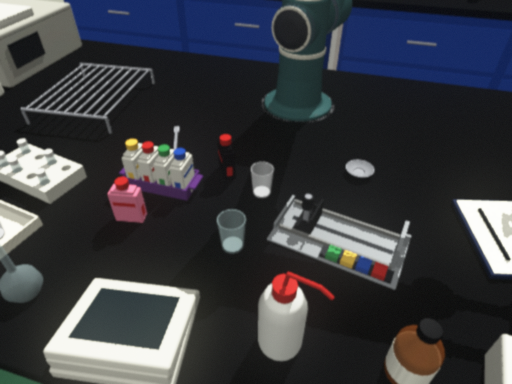

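View pics/side0.png

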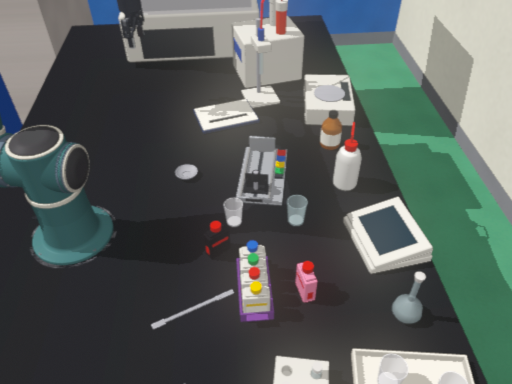

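View pics/wrist0.png

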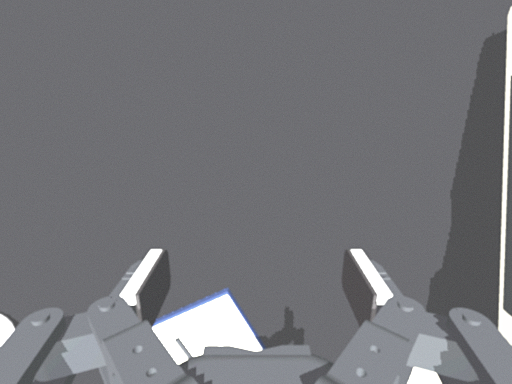

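```bash
cat > h.py <<'E'
import numpy as np, cv2
from scipy.spatial.transform import Rotation as R
from workcell import bot
def ray(info,u,v):
    d=np.array([(u-info['cx'])/info['fx'],(v-info['cy'])/info['fy'],1.])
    return R.from_rotvec(info['attitude']).apply(d)
def at(info,u,v,z):
    d=ray(info,u,v); p=info['position']; return p+d*(z-p[2])/d[2]
def proj(info,P):
    c=R.from_rotvec(info['attitude']).inv().apply(np.atleast_2d(P)-info['position'])
    return np.c_[info['fx']*c[:,0]/c[:,2]+info['cx'],info['fy']*c[:,1]/c[:,2]+info['cy']]
def snap(n,name):
    info=bot.camera_info(n); im=bot.read_camera(n)[:,:,::-1].copy(); cv2.imwrite(f'pics/{name}.png',im); return info,im
E
python3 - <<'E'
import cv2
def crop(f,x0,y0,w,h,s,o):
    im=cv2.imread(f'pics/{f}.png')[y0:y0+h,x0:x0+w]; im=cv2.resize(im,None,fx=s,fy=s,interpolation=cv2.INTER_CUBIC); cv2.imwrite(f'pics/{o}.png',im)
crop('scene0',100,120,120,90,6,'s_rack'); crop('scene0',260,180,160,110,5,'s_tray')
crop('side0',215,230,120,95,6,'d_rack'); crop('side0',225,125,80,85,7,'d_tray')
E
```

```text
(no output)
```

View pics/s_rack.png

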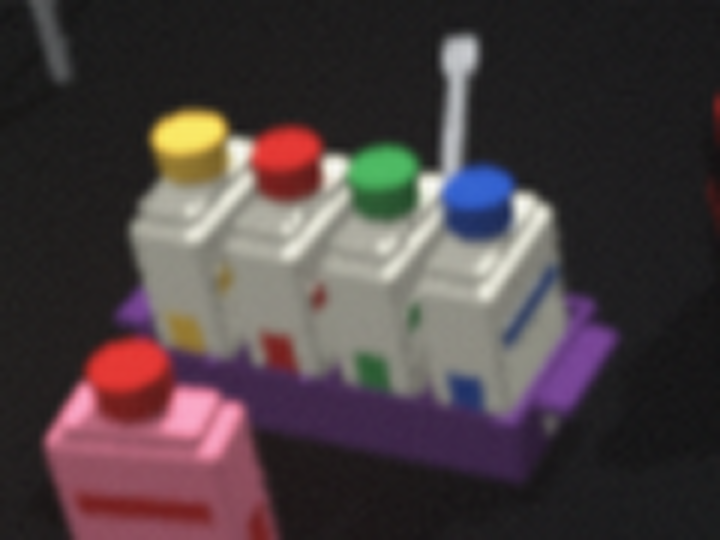

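View pics/s_tray.png

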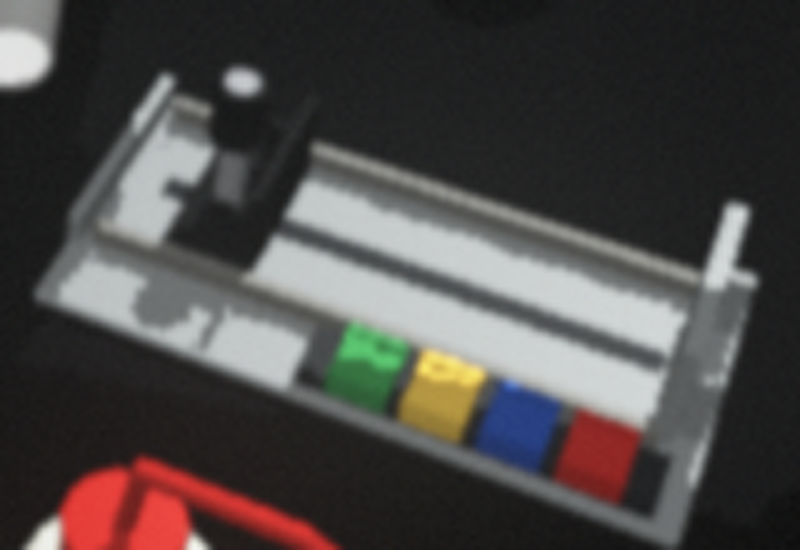

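View pics/d_rack.png

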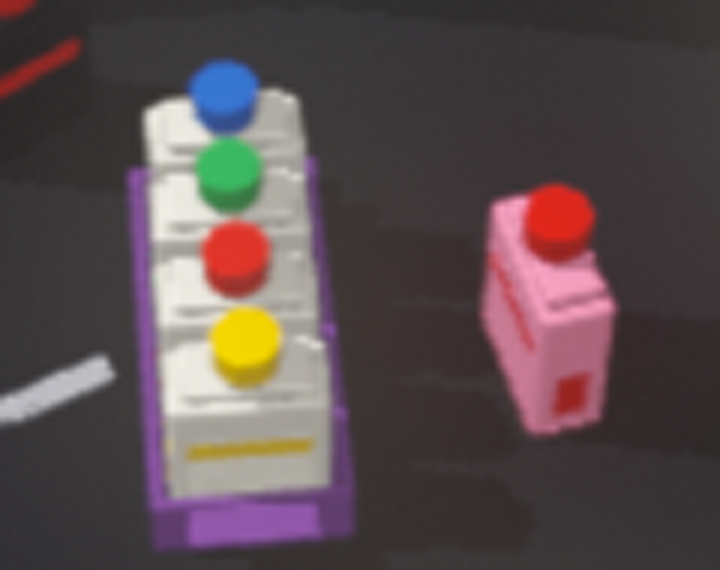

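View pics/d_tray.png

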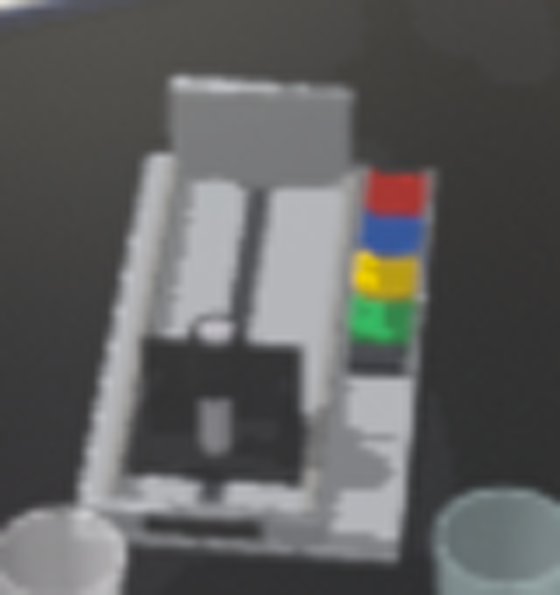

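Run:
```python
from h import *
s=bot.camera_info('scene');d=bot.camera_info('side')
def tri(a,b):
    A=[];y=[]
    M=np.zeros((3,3));v=np.zeros(3)
    for i,p in((s,a),(d,b)):
        r=ray(i,*p);r/=np.linalg.norm(r);Q=np.eye(3)-np.outer(r,r);M+=Q;v+=Q@i['position']
    return np.linalg.solve(M,v)
S=dict(y=(131.7,142),r=(148,144.5),g=(163.8,147.7),b=(179.8,151.2))
D=dict(y=(256,285.8),r=(254.3,271.2),g=(253,257.5),b=(252.3,245))
for k in S: print(k,at(s,*S[k],.108).round(4),at(d,*D[k],.108).round(4),tri(S[k],D[k]).round(4))
sc=lambda x,y:(260+x/5,180+y/5); dc=lambda x,y:(225+x/7,125+y/7)
print('knob',at(s,*sc(243,82),.078),at(d,*dc(213,330),.078))
for k,p in dict(g=(375,335),y=(450,365),b=(525,398),r=(605,428)).items(): print(k,at(s,*sc(*p),.020))
for k,p in dict(g=(380,312),y=(385,267),b=(392,225),r=(396,183)).items(): print(k,at(d,*dc(*p),.020))
# rails
print('rail far',at(s,*sc(180,105),.016),at(s,*sc(750,280),.016),'near',at(s,*sc(100,228),.016))
print('baseplate corner',at(s,*sc(40,295),.0),at(s,*sc(675,545),.0))
print('wall top',at(s,*sc(740,205),.061),at(d,*dc(172,78),.061),at(d,*dc(352,88),.061))
```

```text
y [ 0.486  -0.2876  0.108 ] [ 0.4852 -0.2913  0.108 ] [ 0.4847 -0.2895  0.1062]
r [ 0.4843 -0.2474  0.108 ] [ 0.4846 -0.2514  0.108 ] [ 0.4838 -0.2491  0.1064]
g [ 0.4854 -0.2078  0.108 ] [ 0.4847 -0.2119  0.108 ] [ 0.4841 -0.2095  0.1061]
b [ 0.4873 -0.1681  0.108 ] [ 0.4859 -0.174   0.108 ] [ 0.4852 -0.1704  0.1051]
knob [0.51835053 0.1265829  0.078     ] [0.51715982 0.12474663 0.078     ]
g [0.58448935 0.19688691 0.02      ]
y [0.59124261 0.22663648 0.02      ]
b [0.5992633  0.25562004 0.02      ]
r [0.60505426 0.2853942  0.02      ]
g [0.59708589 0.19658009 0.02      ]
y [0.60302147 0.22740937 0.02      ]
b [0.60980045 0.25697278 0.02      ]
r [0.615391   0.28756211 0.02      ]
rail far [0.47187886 0.09536894 0.016     ] [0.50775322 0.33870048 0.016     ] near [0.55576199 0.07925228 0.016     ]
baseplate corner [0.58497697 0.06167556 0.        ] [0.63520842 0.31602599 0.        ]
wall top [0.5140067  0.32332864 0.061     ] [0.51389815 0.32375886 0.061     ] [0.59627014 0.30820609 0.061     ]
```

```bash
cat >> h.py <<'E'
def plan(P,yaw=None):
    """yaw: desired world angle (deg) of tool y (jaw axis), mod 180"""
    st=bot.read_state(); M=R.from_rotvec(st['tcp_rot']).as_matrix()
    ty=np.degrees(np.arctan2(M[1,1],M[0,1]))
    out={'pos':st['tool_pos'].round(4),'ty':round(ty,2),'z':M[:,2].round(4),'q6':round(st['q'][5],3),'t':round(st['time'],2)}
    if yaw is not None:
        d=(yaw-ty+90)%180-90; out['twist']=round(-d,2)  # tool z is down
        M=R.from_rotvec([0,0,np.radians(d)]).as_matrix()@M
    s=M.T@(np.array(P)-st['tool_pos'])*1e3
    out['shift_after_twist']=s.round(1)
    print(out); return s
E
python3 - <<'E'
from h import *
plan([0.50,0.2,0.33],-11)
st=bot.read_state();M=R.from_rotvec(st['tcp_rot']).as_matrix();print(M.round(3))
c=bot.camera_info('wrist');print(M.T@(c['position']-st['tool_pos']), M.T@R.from_rotvec(c['attitude']).as_matrix())
E
```

```text
{'pos': array([0.149 , 0.6578, 0.2302]), 'ty': np.float64(77.23), 'z': array([-5.0e-04, -1.7e-03, -1.0e+00]), 'q6': np.float64(-0.037), 't': 0.15, 'twist': np.float64(88.23), 'shift_after_twist': array([-382.4,  431.7, -100.6])}
[[-0.975  0.221 -0.   ]
 [ 0.221  0.975 -0.002]
 [ 0.    -0.002 -1.   ]]
[ 0.07917624 -0.00123632 -0.14350436] [[-4.74524512e-04 -9.50623900e-01 -3.10344930e-01]
 [ 9.99999887e-01 -4.58548026e-04 -1.24434917e-04]
 [-2.40172490e-05 -3.10344954e-01  9.50624010e-01]]
```

{"api": "drive_tool", "payload": {"steps": [[[-29.5,-24,-2.5],7.1],[[-32,-20,-2.5],7.1],[[-34.5,-16,-2.5],7.1],[[-36,-12,-2.5],7.1],[[-37,-7,-2.5],7.1],[[-38,-2,-2.5],7.1],[[-38,2.5,-2.5],7.1],[[-37,7,-2.5],7.1]]}}

```text
time: 0.82
tool_pos: [0.3371, 0.4182, 0.2511]
tcp_rot: [1.8, 2.575, -0.001]
wrist_force: [0.6, 1.0, 0.3]
width: 1.001
```

Run:
```python
from h import *
plan([0.54,0.16,0.25],-11)
```

```text
{'pos': array([0.3371, 0.4182, 0.2511]), 'ty': np.float64(20.1), 'z': array([-1.e-04, -3.e-04, -1.e+00]), 'q6': np.float64(0.495), 't': 0.82, 'twist': np.float64(31.1), 'shift_after_twist': array([-214.7,  248.4,    1.1])}
```

{"api": "drive_tool", "payload": {"steps": [[[0,0,0],6.2],[[0,0,0],6.2],[[0,0,0],6.2],[[0,0,0],6.2],[[0,0,0],6.3],[[-28,32,0],0],[[-28,32,0],0],[[-28,32,0],0]]}}

```text
time: 1.48
tool_pos: [0.4138, 0.3209, 0.251]
tcp_rot: [2.415, 2.009, -0.0]
wrist_force: [-0.5, 0.3, 0.1]
width: 0.999
```

{"api": "drive_tool", "payload": {"steps": [[[-28,32,0],0],[[-28,32,0],0],[[-28,32,0],0],[[-28,32,0],0],[[-18,24,0],0],[[0,0,0],0],[[0,0,0],0]]}}

```text
time: 2.07
tool_pos: [0.5375, 0.167, 0.2507]
tcp_rot: [-2.421, -2.001, 0.001]
wrist_force: [-0.3, 0.8, -0.5]
width: 1.0
```

Run:
```python
from h import *
plan([0.54,0.16,0.25],-11)
i,im=snap('wrist','w1'); np.save('w1.npy',[np.r_[i['position'],i['attitude']]])
cv2.imwrite('pics/w1b.png',cv2.resize(im[:280],None,fx=1.56,fy=1.56,interpolation=cv2.INTER_CUBIC))
```

```text
{'pos': array([0.5375, 0.167 , 0.2507]), 'ty': np.float64(-10.87), 'z': array([-0.0012, -0.    , -1.    ]), 'q6': np.float64(0.446), 't': 2.07, 'twist': np.float64(0.13), 'shift_after_twist': array([-6.4,  3.8,  0.7])}
```

View pics/w1b.png

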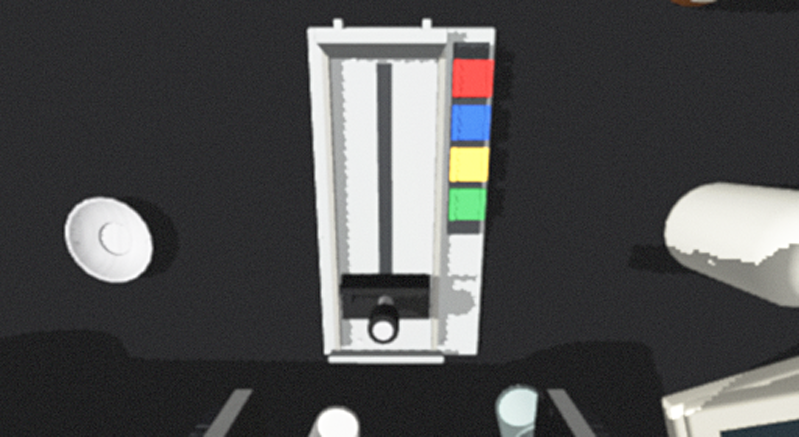

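Run:
```python
from h import *
a=np.load('w1.npy')[0]; i=dict(bot.camera_info('wrist')); i['position']=a[:3]; i['attitude']=a[3:]
im=cv2.imread('pics/w1.png'); hsv=cv2.cvtColor(im,cv2.COLOR_BGR2HSV)
roi=np.zeros(im.shape[:2],bool); roi[30:150,280:325]=1
P={}
for k,(lo,hi) in dict(r=(0,8),b=(100,125),y=(22,35),g=(45,85)).items():
    m=roi&(hsv[...,0]>=lo)&(hsv[...,0]<=hi)&(hsv[...,1]>110)&(hsv[...,2]>80)
    v,u=np.nonzero(m); c=[(at(i,x,y,.02)) for x,y in[(u.min()-.5,v.min()-.5),(u.max()+.5,v.max()+.5)]]
    P[k]=at(i,u.mean(),v.mean(),.02); print(k,u.min(),u.max(),v.min(),v.max(),len(u),P[k].round(4))
Q=np.array([P[k] for k in 'rbyg']); t=np.array([1.5,.5,-.5,-1.5])*.03
m=Q.mean(0); d=(t@ (Q-m))/ (t@t); print('dir',d,np.degrees(np.arctan2(d[0],d[1])),m)
s=1.5625
for n,p,z in [('knob',(383,330),.078),('slot top',(384,66),.006),('slot bot',(385,272),.006),('railL top',(323,50),.016),('railL bot',(338,348),.016),('railR top',(447,46),.016),('railR bot',(436,345),.016),('walltopL',(310,32),.061)]:
    print(n,at(i,p[0]/s-.2,p[1]/s-.2,z).round(4))
```

```text
r 290 317 37 62 663 [0.614 0.282 0.02 ]
b 289 315 67 89 593 [0.6084 0.2526 0.02  ]
y 288 313 95 115 263 [0.6022 0.2227 0.02  ]
g 288 311 121 140 469 [0.597  0.1935 0.02  ]
dir [0.19128057 0.98452647 0.        ] 10.994841628026103 [0.60539191 0.2376985  0.02      ]
knob [0.5168 0.124  0.078 ]
slot top [0.5517 0.3043 0.006 ]
slot bot [0.5209 0.1484 0.006 ]
railL top [0.5106 0.3213 0.016 ]
railL bot [0.4676 0.0913 0.016 ]
railR top [0.5989 0.3069 0.016 ]
railR bot [0.5525 0.078  0.016 ]
walltopL [0.51   0.3235 0.061 ]
```

Run:
```python
from h import *
plan([0.485,-0.31,0.25],0)
```

```text
{'pos': array([0.5367, 0.168 , 0.2508]), 'ty': np.float64(-10.77), 'z': array([-1.4e-03,  3.0e-04, -1.0e+00]), 'q6': np.float64(0.446), 't': 2.12, 'twist': np.float64(-10.77), 'shift_after_twist': array([-478. ,  -51.7,    0.8])}
```

{"api": "drive_tool", "payload": {"steps": [[[0,0,0],-5.4],[[0,0,0],-5.4],[[-39.5,-4.3,0],0],[[-39.5,-4.3,0],0],[[-39.5,-4.3,0],0],[[-39.5,-4.3,0],0],[[-39.5,-4.3,0],0],[[-39.5,-4.3,0],0]]}}

```text
time: 2.78
tool_pos: [0.5107, -0.0683, 0.2513]
tcp_rot: [-2.215, -2.227, -0.001]
wrist_force: [1.0, 0.2, 0.2]
width: 1.0
```

{"api": "drive_tool", "payload": {"steps": [[[-39.5,-4.3,0],0],[[-39.5,-4.3,0],0],[[-39.5,-4.3,0],0],[[-39.5,-4.3,0],0],[[-39.5,-4.3,0],0],[[-39.5,-4.3,0],0],[[0,0,0],0],[[0,0,0],0]]}}

```text
time: 3.45
tool_pos: [0.4863, -0.3058, 0.2509]
tcp_rot: [-2.22, -2.221, -0.001]
wrist_force: [-0.2, 1.0, -0.9]
width: 1.003
```

Run:
```python
from h import *
plan([0.485,-0.31,0.25],0)
i,im=snap('wrist','w2'); np.save('w2.npy',[np.r_[i['position'],i['attitude']]])
cv2.imwrite('pics/w2b.png',cv2.resize(im,None,fx=1.5625,fy=1.5625,interpolation=cv2.INTER_CUBIC))
```

```text
{'pos': array([ 0.4863, -0.3058,  0.2509]), 'ty': np.float64(0.04), 'z': array([-5.e-04,  1.e-03, -1.e+00]), 'q6': np.float64(-0.606), 't': 3.45, 'twist': np.float64(0.04), 'shift_after_twist': array([-4.2, -1.3,  0.9])}
```

View pics/w2b.png

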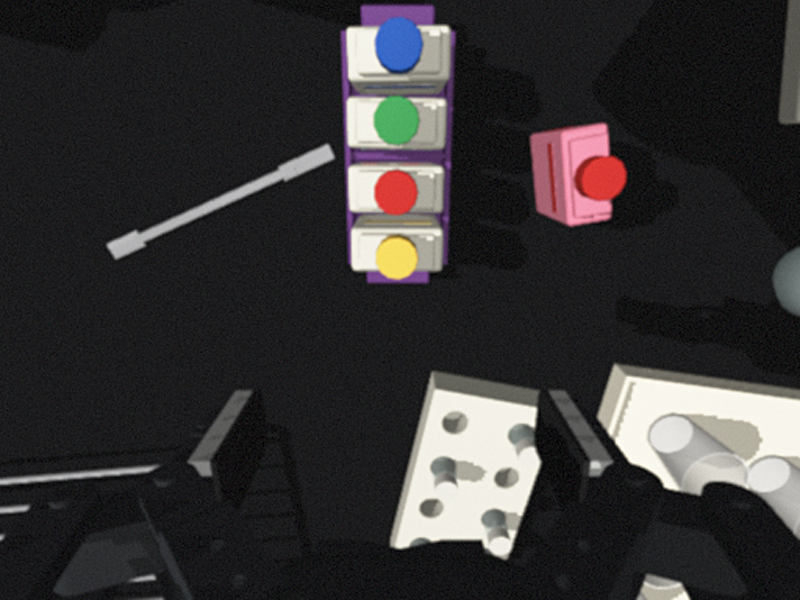

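Run:
```python
from h import *
a=np.load('w2.npy')[0]; i=dict(bot.camera_info('wrist')); i['position']=a[:3]; i['attitude']=a[3:]
for k,p in dict(b=(399,43),g=(397,119),r=(397,191),y=(397,257)).items(): print(k,at(i,p[0]/1.5625-.2,p[1]/1.5625-.2,.108).round(4))
for p in [(341,33),(350,265),(455,33),(448,263)]: print(at(i,p[0]/1.5625-.2,p[1]/1.5625-.2,.03).round(4))
plan([.4845,-.2495,.15],0)
```

```text
b [ 0.4857 -0.1723  0.108 ]
g [ 0.4846 -0.2109  0.108 ]
r [ 0.4845 -0.251   0.108 ]
y [ 0.4844 -0.2912  0.108 ]
[ 0.4455 -0.1511  0.03  ]
[ 0.4464 -0.3151  0.03  ]
[ 0.5241 -0.1511  0.03  ]
[ 0.5245 -0.3134  0.03  ]
{'pos': array([ 0.4865, -0.3045,  0.2509]), 'ty': np.float64(0.13), 'z': array([-5.0e-04,  1.5e-03, -1.0e+00]), 'q6': np.float64(-0.606), 't': 3.5, 'twist': np.float64(0.13), 'shift_after_twist': array([ 54.9,  -1.9, 101. ])}
```

{"api": "drive_tool", "payload": {"steps": [[[27,-1,20],0],[[27.5,-1,30],0],[[0,0,40],0],[[0,0,40],0],[[0,0,40],0],[[0,0,25],0],[[0,0,12],0],[[0,0,0],0]]}}

```text
time: 4.17
tool_pos: [0.482, -0.2475, 0.0411]
tcp_rot: [-2.211, -2.222, 0.002]
wrist_force: [-0.3, 0.5, 0.2]
width: 1.002
```

{"api": "drive_tool", "payload": {"steps": [[[0,0,0],0],[[0,0,0],0],[[0,0,0],0],[[0,0,0],0],[[0,0,0],0],[[0,0,0],0]], "jaw": 0.0, "force": 40}}

```text
time: 4.67
tool_pos: [0.4865, -0.2522, 0.047]
tcp_rot: [2.216, 2.22, 0.003]
wrist_force: [0.1, 1.0, 7.1]
width: 0.721
```

Run:
```python
from h import *
plan([.551,.2953,.2],-11)
print(bot.read_state()['width'])
i,im=snap('wrist','w3');i,im=snap('side','s3'); cv2.imwrite('pics/s3b.png',cv2.resize(im[180:340,150:350],None,fx=4,fy=3.75))
```

```text
{'pos': array([ 0.4865, -0.2522,  0.047 ]), 'ty': np.float64(0.11), 'z': array([ 0.0045, -0.002 , -1.    ]), 'q6': np.float64(-0.526), 't': 4.67, 'twist': np.float64(11.11), 'shift_after_twist': array([ 549.5,  -40.4, -154.3])}
0.7213397229230013
```

View pics/s3b.png

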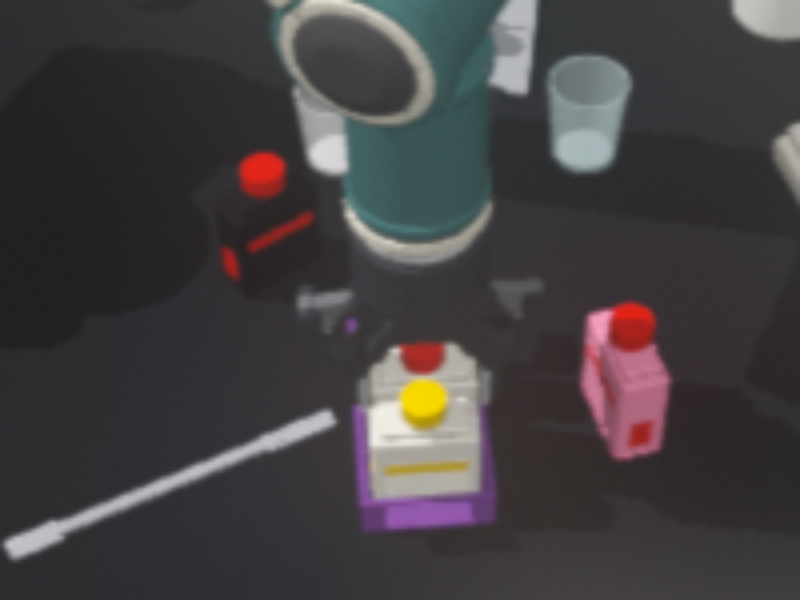

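View pics/w3.png

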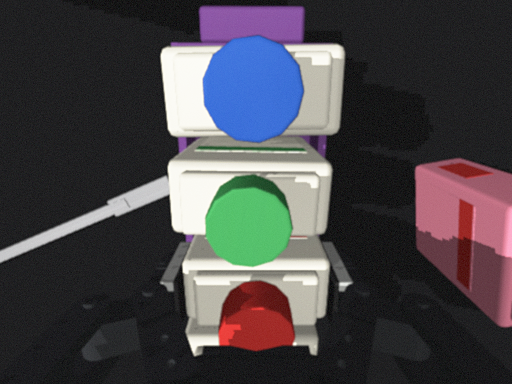

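{"api": "drive_tool", "payload": {"steps": [[[0,0,-5],0],[[0,0,-15],0],[[0,0,-25],0],[[0,0,-30],0],[[0,0,-30],0],[[0,0,-30],3.7],[[0,0,-19],3.7],[[0,0,0],3.7]]}}

```text
time: 5.43
tool_pos: [0.4872, -0.253, 0.2048]
tcp_rot: [2.42, 1.989, 0.006]
wrist_force: [1.1, -0.0, -0.8]
width: 0.721
```

{"api": "drive_tool", "payload": {"steps": [[[20,-1.5,0],0],[[35,-2.6,0],0],[[38,-2.8,0],0],[[38,-2.8,0],0],[[38,-2.8,0],0],[[38,-2.8,0],0],[[38,-2.8,0],0],[[38,-2.8,0],0]]}}

```text
time: 6.1
tool_pos: [0.5172, 0.0322, 0.1987]
tcp_rot: [2.424, 1.998, 0.001]
wrist_force: [1.6, 0.4, -1.8]
width: 0.722
```

{"api": "drive_tool", "payload": {"steps": [[[38,-2.8,0],0],[[38,-2.8,0],0],[[38,-2.8,0],0],[[38,-2.8,0],0],[[38,-2.8,0],0],[[35,-2.6,0],0],[[20,-2,0],0],[[0,0,0],0]]}}

```text
time: 6.77
tool_pos: [0.5459, 0.2789, 0.1985]
tcp_rot: [-2.419, -2.003, -0.003]
wrist_force: [1.0, 0.1, -0.7]
width: 0.72
```

Run:
```python
from h import *
plan([.551,.2953,.1],-11)
print(bot.read_state()['width'])
i,im=snap('wrist','w4')
plan([.551,.2953,.1],-11)
```

```text
{'pos': array([0.5459, 0.2789, 0.1985]), 'ty': np.float64(-10.76), 'z': array([ 5.e-04,  2.e-03, -1.e+00]), 'q6': np.float64(0.618), 't': 6.77, 'twist': np.float64(0.24), 'shift_after_twist': array([16.9,  1.9, 98.5])}
0.7202973653472337
{'pos': array([0.5457, 0.2766, 0.1982]), 'ty': np.float64(-10.8), 'z': array([-2.e-04, -0.e+00, -1.e+00]), 'q6': np.float64(0.617), 't': 6.82, 'twist': np.float64(0.2), 'shift_after_twist': array([19.4,  1.7, 98.2])}
```

View pics/w4.png

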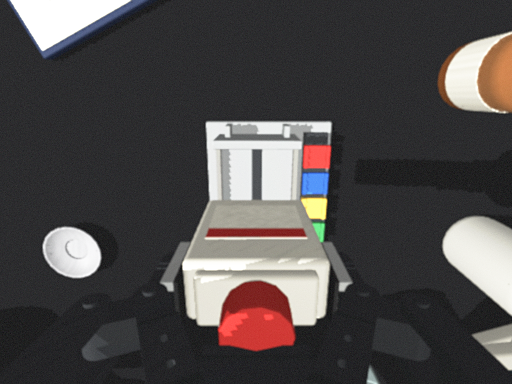

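Run:
```python
from h import *
i=bot.camera_info('wrist')
for n,p,z in [('red',(316.5,156),.02),('blue',(315,183),.02),('yel',(314.5,208),.02),('wall in edge',(258,147),.061),('wall bottom',(258,149),.006)]:
    w=at(i,*p,z);print(n,w.round(4),'S',(w@[.1908,.9816,0]).round(4),'L',(w@[.9816,-.1908,0]).round(4))
im=cv2.imread('pics/w4.png'); cv2.imwrite('pics/w4b.png',cv2.resize(im[110:250,190:350],None,fx=4.5,fy=4.2,interpolation=cv2.INTER_CUBIC))
```

```text
red [0.6136 0.2796 0.02  ] S 0.3916 L 0.5489
blue [0.6081 0.2497 0.02  ] S 0.3611 L 0.5493
yel [0.6037 0.2201 0.02  ] S 0.3313 L 0.5506
wall in edge [0.5541 0.3078 0.061 ] S 0.4079 L 0.4851
wall bottom [0.5523 0.2967 0.006 ] S 0.3966 L 0.4855
```

View pics/w4b.png

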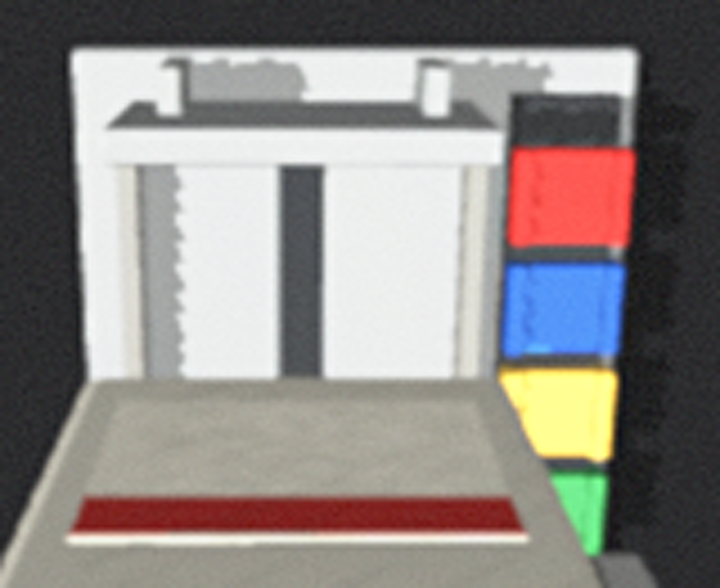

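Run:
```python
from h import *
s=bot.camera_info('scene');d=bot.camera_info('side')
sc=lambda x,y:(260+x/5-.4,180+y/5-.4); dc=lambda x,y:(225+x/7-.43,125+y/7-.43)
u=np.array([.1908,.9816,0])
for k,v in dict(g=300,y=256,b=214,r=172).items(): print(k,'side far edge->centre',(at(d,*dc(390,v),.02)@u-.012).round(4))
for k,p in dict(g=((345,325),(410,340)),y=((420,350),(487,372)),b=((500,382),(560,402)),r=((580,412),(643,432))).items():
    a=at(s,*sc(*p[0]),.02);b=at(s,*sc(*p[1]),.02);print(k,(a@u).round(4),(b@u).round(4),((a+b)/2@u).round(4))
print('wall bottom/floor junction side',at(d,*dc(265,188),.006)@u,' wall top edge near',at(d,*dc(265,88),.061)@u)
```

```text
g side far edge->centre 0.3055
y side far edge->centre 0.3363
b side far edge->centre 0.3666
r side far edge->centre 0.3978
g 0.2916 0.3167 0.3042
y 0.3217 0.3479 0.3348
b 0.3537 0.3766 0.3652
r 0.3845 0.4077 0.3961
wall bottom/floor junction side 0.4096056422570696  wall top edge near 0.4145525136693385
```

{"api": "drive_tool", "payload": {"steps": [[[6,1,10],0.2],[[5.5,0.7,25],0],[[0,0,35],0],[[0,0,35],0],[[0,0,25],0],[[0,0,10],0],[[0,0,0],0],[[0,0,0],0]]}}

```text
time: 7.48
tool_pos: [0.55, 0.2848, 0.0583]
tcp_rot: [-2.428, -1.993, 0.001]
wrist_force: [1.0, 0.5, -0.8]
width: 0.718
```

Run:
```python
from h import *
plan([.5494,.2875,.049],-11)
print(bot.read_state()['wrist_force'])
i,im=snap('side','s4'); cv2.imwrite('pics/s4b.png',cv2.resize(im[90:230,190:350],None,fx=4.5,fy=4.2))
```

```text
{'pos': array([0.55  , 0.2848, 0.0583]), 'ty': np.float64(-11.24), 'z': array([-6.e-04, -4.e-04, -1.e+00]), 'q6': np.float64(0.634), 't': 7.48, 'twist': np.float64(-0.24), 'shift_after_twist': array([ 2.5, -1.1,  9.3])}
[ 0.97311545  0.54347003 -0.76880626]
```

View pics/s4b.png

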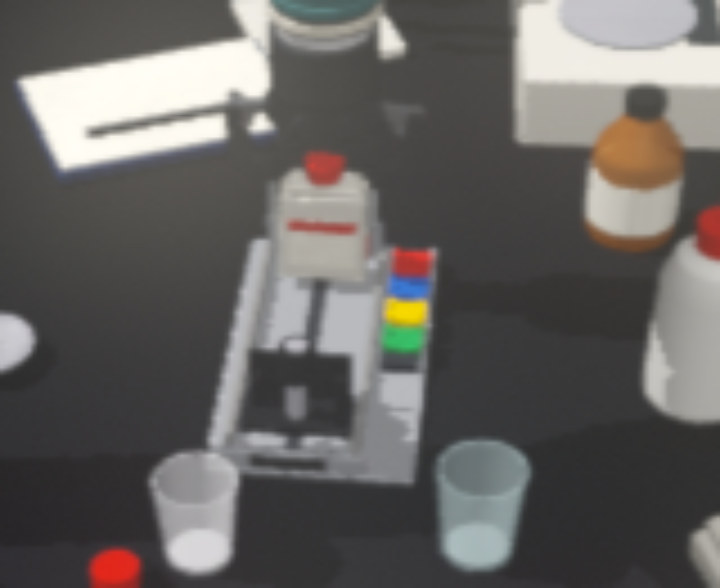

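{"api": "drive_tool", "payload": {"steps": [[[1,0,4],0],[[0,0,3],0],[[0,0,2],0],[[0,0,0],0],[[0,0,0],0]]}}

```text
time: 7.95
tool_pos: [0.5501, 0.2868, 0.0496]
tcp_rot: [2.427, 1.995, 0.001]
wrist_force: [0.3, 0.5, -1.1]
width: 0.725
```

Not in contact yet; down a bit more, gently.

{"api": "drive_tool", "payload": {"steps": [[[0,0,1.5],0],[[0,0,0],0],[[0,0,1],0],[[0,0,0],0],[[0,0,0],0]]}}

```text
time: 8.37
tool_pos: [0.5504, 0.287, 0.049]
tcp_rot: [2.427, 1.995, 0.001]
wrist_force: [-5.2, -1.6, 10.4]
width: 0.72
```

{"api": "drive_tool", "payload": {"steps": [[[0,0,-0.5],0],[[0,0,0],0],[[0,0,0],0],[[0,0,0],0],[[0,0,0],0]], "jaw": 1.0}}

```text
time: 8.78
tool_pos: [0.5499, 0.2866, 0.047]
tcp_rot: [-2.427, -1.995, 0.001]
wrist_force: [0.9, -0.2, -0.3]
width: 0.999
```

{"api": "drive_tool", "payload": {"steps": [[[0,0,-15],0],[[0,0,-35],0],[[0,0,-40],0],[[0,0,-40],0],[[0,0,-40],0],[[0,0,-20],0],[[0,0,0],-5.5],[[0,0,0],-5.5]]}}

```text
time: 9.45
tool_pos: [0.5516, 0.2874, 0.2406]
tcp_rot: [2.218, 2.222, 0.008]
wrist_force: [-0.2, -0.5, -1.2]
width: 0.997
```

Run:
```python
from h import *
plan([.4855,-.1713,.15],0)
i,im=snap('side','s5'); cv2.imwrite('pics/s5b.png',cv2.resize(im[90:230,190:350],None,fx=4.5,fy=4.2))
```

```text
{'pos': array([0.5516, 0.2874, 0.2406]), 'ty': np.float64(0.09), 'z': array([ 0.0051,  0.0024, -1.    ]), 'q6': np.float64(0.439), 't': 9.45, 'twist': np.float64(0.09), 'shift_after_twist': array([-458.9,  -66.6,   89.1])}
```

View pics/s5b.png

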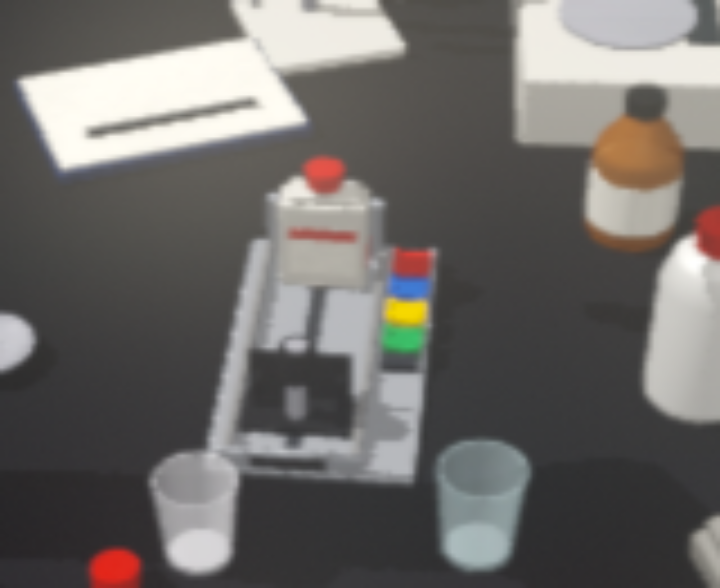

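{"api": "drive_tool", "payload": {"steps": [[[-22,-3,0],0],[[-38,-5.5,0],0],[[-38,-5.5,0],0],[[-38,-5.5,0],0],[[-38,-5.5,0],0],[[-38,-5.5,0],0],[[-38,-5.5,0],0],[[-38,-5.5,0],0]]}}

```text
time: 10.17
tool_pos: [0.5068, -0.0028, 0.2368]
tcp_rot: [-2.226, -2.216, 0.001]
wrist_force: [0.1, 0.1, 0.4]
width: 0.997
```

{"api": "drive_tool", "payload": {"steps": [[[-38,-5.5,0],0],[[-38,-5.5,0],0],[[-38,-5.5,0],0],[[-38,-5.5,0],0],[[-19,-3,0],0],[[0,0,0],0],[[0,0,0],0],[[0,0,0],0]]}}

```text
time: 10.83
tool_pos: [0.482, -0.1715, 0.2368]
tcp_rot: [-2.225, -2.216, -0.0]
wrist_force: [0.9, -0.7, 1.0]
width: 1.001
```

Run:
```python
from h import *
plan([.4855,-.1718,.045],0)
d=bot.camera_info('side'); w=at(d,262.2-.4,129.05-.4,.11); print(w, w@[.1908,.9816,0], w@[.9816,-.1908,0])
```

```text
{'pos': array([ 0.482 , -0.1715,  0.2368]), 'ty': np.float64(-0.24), 'z': array([-8.0e-04,  1.1e-03, -1.0e+00]), 'q6': np.float64(-0.387), 't': 10.83, 'twist': np.float64(-0.24), 'shift_after_twist': array([ -0.5,   3.6, 191.8])}
[0.55112946 0.29323289 0.11      ] 0.3929929012112464 0.48503984389605764
```

{"api": "drive_tool", "payload": {"steps": [[[0,2,20],-0.2],[[0,1.6,35],0],[[0,0,40],0],[[0,0,40],0],[[0,0,32],0],[[0,0,18],0],[[0,0,6],0],[[0,0,0],0]]}}

```text
time: 11.5
tool_pos: [0.4844, -0.1701, 0.0443]
tcp_rot: [-2.216, -2.221, 0.002]
wrist_force: [0.3, 0.2, -0.3]
width: 0.999
```

{"api": "drive_tool", "payload": {"steps": [[[0,0,0],0],[[0,0,0],0],[[0,0,0],0],[[0,0,0],0],[[0,0,0],0],[[0,0,0],0]], "jaw": 0.0}}

```text
time: 12.0
tool_pos: [0.4878, -0.1727, 0.0486]
tcp_rot: [2.219, 2.219, 0.003]
wrist_force: [0.3, 1.1, 6.6]
width: 0.723
```

{"api": "drive_tool", "payload": {"steps": [[[0,0,-5],0],[[0,0,-15],0],[[0,0,-25],0],[[0,0,-30],0],[[0,0,-30],0],[[0,0,-30],3.7],[[0,0,-19],3.7],[[0,0,0],3.6]]}}

```text
time: 12.67
tool_pos: [0.4887, -0.1735, 0.2063]
tcp_rot: [2.42, 1.989, 0.007]
wrist_force: [0.2, -0.1, -2.4]
width: 0.718
```

Run:
```python
from h import *
plan([.5431,.2551,.2],-11)
```

```text
{'pos': array([ 0.4887, -0.1735,  0.2063]), 'ty': np.float64(-11.16), 'z': array([ 0.009 , -0.0038, -1.    ]), 'q6': np.float64(-0.194), 't': 12.67, 'twist': np.float64(-0.16), 'shift_after_twist': array([431.1, -28.5,   5.2])}
```

{"api": "drive_tool", "payload": {"steps": [[[20,-1.5,0],0],[[35,-2.3,0],0],[[38,-2.5,0],0],[[38,-2.5,0],0],[[38,-2.5,0],0],[[38,-2.5,0],0],[[38,-2.5,0],0],[[38,-2.5,0],0]]}}

```text
time: 13.33
tool_pos: [0.5206, 0.1109, 0.2004]
tcp_rot: [2.424, 1.999, -0.0]
wrist_force: [0.3, -0.7, -2.6]
width: 0.715
```

{"api": "drive_tool", "payload": {"steps": [[[38,-2.5,0],0],[[38,-2.5,0],0],[[36,-2.4,0],0],[[26,-1.8,0],0],[[10,-1,0],0],[[0,0,0],0],[[0,0,0],0],[[0,0,0],0]]}}

```text
time: 14.0
tool_pos: [0.5389, 0.255, 0.1999]
tcp_rot: [2.424, 1.998, -0.002]
wrist_force: [1.1, 0.3, -1.8]
width: 0.718
```

Run:
```python
from h import *
plan([.5431,.2551,.0506],-11)
```

```text
{'pos': array([0.5389, 0.255 , 0.1999]), 'ty': np.float64(-11.0), 'z': array([-9.0e-04, -1.2e-03, -1.0e+00]), 'q6': np.float64(0.593), 't': 14.0, 'twist': np.float64(-0.0), 'shift_after_twist': array([  1.1,   4.2, 149.3])}
```

{"api": "drive_tool", "payload": {"steps": [[[0.5,2,10],0],[[0,2,25],0],[[0,0,35],0],[[0,0,35],0],[[0,0,23],0],[[0,0,9],0],[[0,0,0],0],[[0,0,0],0]]}}

```text
time: 14.67
tool_pos: [0.5437, 0.2555, 0.0634]
tcp_rot: [2.425, 1.998, -0.0]
wrist_force: [-0.0, 0.7, -1.9]
width: 0.717
```

Run:
```python
from h import *
plan([.5431,.2551,.0506],-11)
i,im=snap('side','s6'); cv2.imwrite('pics/s6b.png',cv2.resize(im[90:230,190:350],None,fx=4.5,fy=4.2))
i,im=snap('wrist','w6')
```

```text
{'pos': array([0.5437, 0.2555, 0.0634]), 'ty': np.float64(-11.03), 'z': array([-2.e-04, -2.e-04, -1.e+00]), 'q6': np.float64(0.59), 't': 14.67, 'twist': np.float64(-0.03), 'shift_after_twist': array([-0.5, -0.5, 12.8])}
```

View pics/s6b.png

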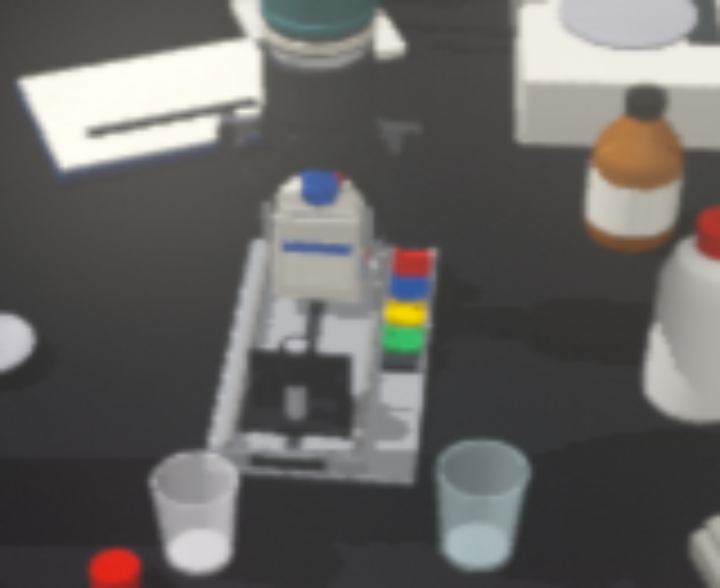

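View pics/w6.png

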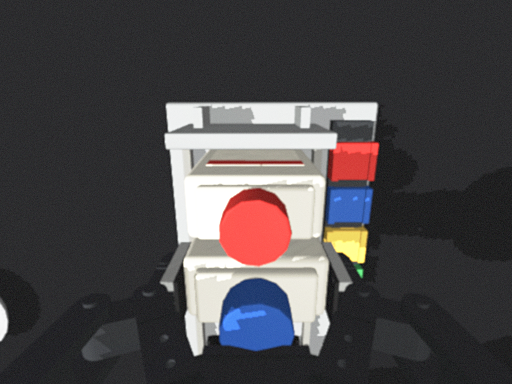

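{"api": "drive_tool", "payload": {"steps": [[[-0.5,0,5],0],[[0,0,4],0],[[0,0,2],0],[[0,0,0],0],[[0,0,1.5],0],[[0,0,0],0],[[0,0,0],0]]}}

```text
time: 15.35
tool_pos: [0.5432, 0.2558, 0.0508]
tcp_rot: [-2.423, -1.999, 0.0]
wrist_force: [0.1, -0.1, -1.4]
width: 0.718
```

{"api": "drive_tool", "payload": {"steps": [[[0,0,1],0],[[0,0,0],0],[[0,0,0],0]]}}

```text
time: 15.6
tool_pos: [0.5434, 0.2559, 0.0506]
tcp_rot: [-2.424, -1.999, -0.0]
wrist_force: [-1.8, -0.1, 5.0]
width: 0.72
```

Contact; release, then go for yellow.

{"api": "drive_tool", "payload": {"steps": [[[0,0,-0.3],0],[[0,0,0],0],[[0,0,0],0],[[0,0,0],0],[[0,0,0],0]], "jaw": 1.0}}

```text
time: 16.02
tool_pos: [0.5433, 0.2557, 0.0499]
tcp_rot: [2.424, 1.999, 0.0]
wrist_force: [0.5, 0.5, 0.5]
width: 0.996
```

{"api": "drive_tool", "payload": {"steps": [[[0,0,-15],0],[[0,0,-35],0],[[0,0,-40],0],[[0,0,-40],0],[[0,0,-40],0],[[0,0,-20],0],[[0,0,0],-5.5],[[0,0,0],-5.5]]}}

```text
time: 16.68
tool_pos: [0.5449, 0.2564, 0.2435]
tcp_rot: [2.214, 2.225, 0.009]
wrist_force: [-0.8, 0.1, -0.5]
width: 1.001
```

Run:
```python
from h import *
plan([.4845,-.2905,.24],0)
i,im=snap('side','s7'); cv2.imwrite('pics/s7b.png',cv2.resize(im[90:230,190:350],None,fx=4.5,fy=4.2))
```

```text
{'pos': array([0.5449, 0.2564, 0.2435]), 'ty': np.float64(0.29), 'z': array([ 0.0055,  0.0023, -1.    ]), 'q6': np.float64(0.393), 't': 16.68, 'twist': np.float64(0.29), 'shift_after_twist': array([-546.9,  -60.4,    1.9])}
```

View pics/s7b.png

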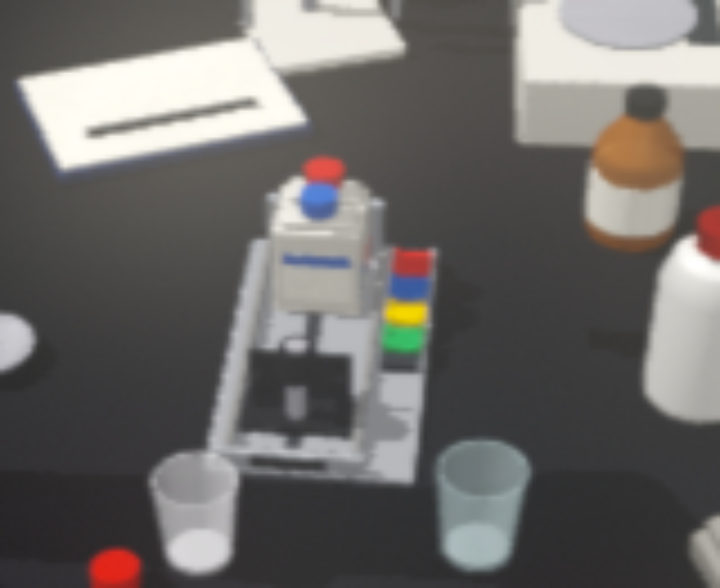

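{"api": "drive_tool", "payload": {"steps": [[[-22,-2.5,0],0.3],[[-38,-4.2,0],0],[[-38,-4.2,0],0],[[-38,-4.2,0],0],[[-38,-4.2,0],0],[[-38,-4.2,0],0],[[-38,-4.2,0],0],[[-38,-4.2,0],0]]}}

```text
time: 17.4
tool_pos: [0.5093, -0.0338, 0.2397]
tcp_rot: [-2.229, -2.214, 0.0]
wrist_force: [-0.2, -0.1, -0.1]
width: 1.002
```

{"api": "drive_tool", "payload": {"steps": [[[-38,-4.2,0],0],[[-38,-4.2,0],0],[[-38,-4.2,0],0],[[-38,-4.2,0],0],[[-38,-4.2,0],0],[[-38,-4.2,0],0],[[-25,-2.7,0],0],[[-6,-0.6,0],0]]}}

```text
time: 18.07
tool_pos: [0.4794, -0.2949, 0.2395]
tcp_rot: [2.233, 2.21, -0.002]
wrist_force: [0.3, -0.6, 0.4]
width: 0.997
```

{"api": "drive_tool", "payload": {"steps": [[[0,0,0],0],[[0,0,0],0],[[0,0,0],0]]}}

```text
time: 18.32
tool_pos: [0.4805, -0.2896, 0.2397]
tcp_rot: [-2.225, -2.216, -0.001]
wrist_force: [-0.3, 0.8, -0.0]
width: 1.001
```

Run:
```python
from h import *
plan([.4845,-.2905,.046],0)
```

```text
{'pos': array([ 0.4805, -0.2896,  0.2397]), 'ty': np.float64(-0.25), 'z': array([-5.0e-04,  1.1e-03, -1.0e+00]), 'q6': np.float64(-0.583), 't': 18.32, 'twist': np.float64(-0.25), 'shift_after_twist': array([ -1.1,   4.1, 193.7])}
```

{"api": "drive_tool", "payload": {"steps": [[[-0.5,2,20],-0.2],[[0,2,35],0],[[0,0,40],0],[[0,0,40],0],[[0,0,33],0],[[0,0,18],0],[[0,0,7],0],[[0,0,0],0]]}}

```text
time: 18.98
tool_pos: [0.4833, -0.2891, 0.045]
tcp_rot: [-2.218, -2.219, 0.001]
wrist_force: [-0.3, 0.4, -0.1]
width: 0.999
```

{"api": "drive_tool", "payload": {"steps": [[[0,0,0],0],[[0,0,0],0],[[0,0,0],0],[[0,0,0],0],[[0,0,0],0],[[0,0,0],0]], "jaw": 0.0}}

```text
time: 19.48
tool_pos: [0.4864, -0.2926, 0.0496]
tcp_rot: [2.22, 2.217, 0.002]
wrist_force: [0.8, 1.0, 6.9]
width: 0.719
```

{"api": "drive_tool", "payload": {"steps": [[[0,0,-5],0],[[0,0,-15],0],[[0,0,-25],0],[[0,0,-30],0],[[0,0,-30],0],[[0,0,-30],3.7],[[0,0,-19],3.7],[[0,0,0],3.6]]}}

```text
time: 20.15
tool_pos: [0.4871, -0.2934, 0.2076]
tcp_rot: [2.421, 1.987, 0.005]
wrist_force: [0.5, 0.8, -0.7]
width: 0.717
```

Run:
```python
from h import *
plan([.5367,.2233,.2],-11)
```

```text
{'pos': array([ 0.4871, -0.2934,  0.2076]), 'ty': np.float64(-11.26), 'z': array([ 0.0084, -0.0056, -0.9999]), 'q6': np.float64(-0.389), 't': 20.15, 'twist': np.float64(-0.26), 'shift_after_twist': array([516.7, -50. ,   5.1])}
```

{"api": "drive_tool", "payload": {"steps": [[[20,-2,0],-0.2],[[35,-3.4,0],0],[[38,-3.7,0],0],[[38,-3.7,0],0],[[38,-3.7,0],0],[[38,-3.7,0],0],[[38,-3.7,0],0],[[38,-3.7,0],0]]}}

```text
time: 20.82
tool_pos: [0.5102, -0.0067, 0.2013]
tcp_rot: [2.422, 2.0, 0.0]
wrist_force: [-0.3, -0.6, -1.3]
width: 0.716
```

{"api": "drive_tool", "payload": {"steps": [[[38,-3.7,0],0],[[38,-3.7,0],0],[[38,-3.7,0],0],[[38,-3.7,0],0],[[37,-3.4,0],0],[[30,-2.5,0],0],[[14,-1,0],0],[[0,0,0],0]]}}

```text
time: 21.48
tool_pos: [0.5332, 0.2272, 0.2011]
tcp_rot: [-2.418, -2.005, -0.001]
wrist_force: [-0.2, -0.0, -1.1]
width: 0.716
```

{"api": "drive_tool", "payload": {"steps": [[[0,0,0],0],[[0,0,0],0]]}}

```text
time: 21.65
tool_pos: [0.533, 0.2233, 0.2008]
tcp_rot: [2.422, 2.0, -0.002]
wrist_force: [-0.4, -0.1, -0.4]
width: 0.724
```

Run:
```python
from h import *
plan([.5366,.2226,.0516],-11)
```

```text
{'pos': array([0.533 , 0.2233, 0.2008]), 'ty': np.float64(-10.89), 'z': array([-8.0e-04, -1.2e-03, -1.0e+00]), 'q6': np.float64(0.544), 't': 21.65, 'twist': np.float64(0.11), 'shift_after_twist': array([  0.2,   3.7, 149.2])}
```

{"api": "drive_tool", "payload": {"steps": [[[0,2,10],0.1],[[0,1.7,25],0],[[0,0,35],0],[[0,0,35],0],[[0,0,23],0],[[0,0,9],0],[[0,0,0],0],[[0,0,0],0]]}}

```text
time: 22.32
tool_pos: [0.5373, 0.223, 0.0642]
tcp_rot: [2.425, 1.997, -0.001]
wrist_force: [-0.6, 0.3, -0.2]
width: 0.713
```

Run:
```python
from h import *
plan([.5366,.2226,.0516],-11)
i,im=snap('wrist','w8')
```

```text
{'pos': array([0.5373, 0.223 , 0.0642]), 'ty': np.float64(-11.04), 'z': array([-3.e-04, -2.e-04, -1.e+00]), 'q6': np.float64(0.543), 't': 22.32, 'twist': np.float64(-0.04), 'shift_after_twist': array([-0.5, -0.6, 12.6])}
```

View pics/w8.png

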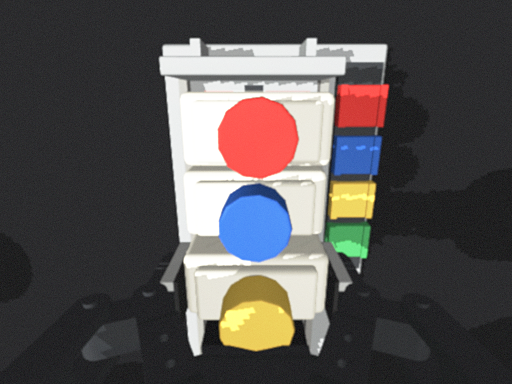

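{"api": "drive_tool", "payload": {"steps": [[[-0.5,0,5],0],[[0,0,4],0],[[0,0,2],0],[[0,0,0],0],[[0,0,1.5],0],[[0,0,0],0],[[0,0,0.5],0],[[0,0,0],0]]}}

```text
time: 23.03
tool_pos: [0.5371, 0.2235, 0.0517]
tcp_rot: [2.423, 1.999, 0.001]
wrist_force: [-1.0, -0.2, 2.8]
width: 0.719
```

{"api": "drive_tool", "payload": {"steps": [[[0,0,0],0],[[0,0,0],0],[[0,0,0],0],[[0,0,0],0],[[0,0,0],0]], "jaw": 1.0}}

```text
time: 23.45
tool_pos: [0.5369, 0.2233, 0.051]
tcp_rot: [2.424, 1.999, -0.0]
wrist_force: [0.3, -0.3, -0.7]
width: 0.999
```

{"api": "drive_tool", "payload": {"steps": [[[0,0,-15],0],[[0,0,-35],0],[[0,0,-40],0],[[0,0,-40],0],[[0,0,-40],0],[[0,0,-20],0],[[0,0,0],-5.5],[[0,0,0],-5.5]]}}

```text
time: 24.12
tool_pos: [0.5385, 0.2239, 0.2444]
tcp_rot: [2.214, 2.225, 0.008]
wrist_force: [-0.4, -0.1, -1.0]
width: 1.003
```

Run:
```python
from h import *
plan([.4848,-.2105,.24],0)
i,im=snap('side','s9'); cv2.imwrite('pics/s9b.png',cv2.resize(im[90:300,190:350],None,fx=4.5,fy=2.8))
```

```text
{'pos': array([0.5385, 0.2239, 0.2444]), 'ty': np.float64(0.29), 'z': array([ 0.0055,  0.002 , -1.    ]), 'q6': np.float64(0.346), 't': 24.12, 'twist': np.float64(0.29), 'shift_after_twist': array([-434.4,  -53.7,    3.3])}
```

View pics/s9b.png

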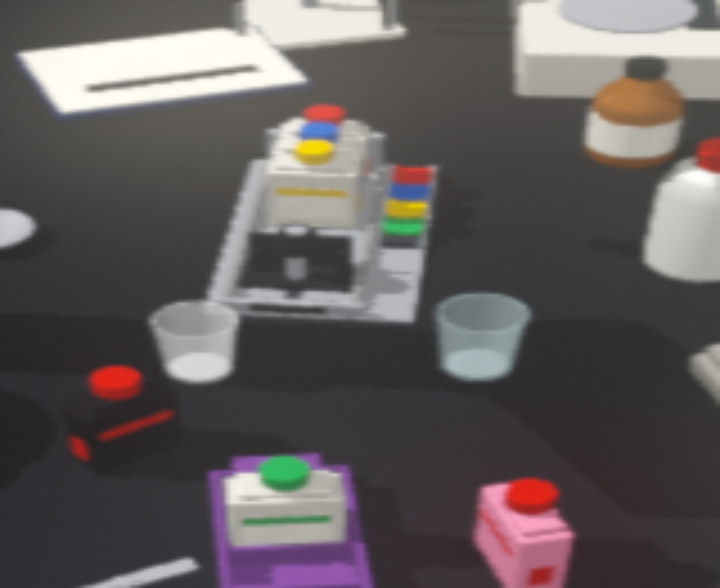

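{"api": "drive_tool", "payload": {"steps": [[[-22,-2,0],0.1],[[-38,-4.4,0],0],[[-38,-4.4,0],0],[[-38,-4.4,0],0],[[-38,-4.4,0],0],[[-38,-4.4,0],0],[[-38,-4.4,0],0],[[-38,-4.4,0],0]]}}

```text
time: 24.83
tool_pos: [0.5029, -0.0662, 0.2407]
tcp_rot: [-2.225, -2.218, 0.0]
wrist_force: [-0.0, 0.5, 0.1]
width: 1.001
```

{"api": "drive_tool", "payload": {"steps": [[[-38,-4.4,0],0],[[-38,-4.4,0],0],[[-38,-4.4,0],0],[[-26,-3,0],0],[[-6,-1,0],0],[[0,0,0],0],[[0,0,0],0],[[0,0,0],0]]}}

```text
time: 25.5
tool_pos: [0.4864, -0.2094, 0.2407]
tcp_rot: [-2.222, -2.22, -0.0]
wrist_force: [0.3, 0.3, -0.3]
width: 0.999
```

Run:
```python
from h import *
plan([.4848,-.2105,.046],0)
```

```text
{'pos': array([ 0.4864, -0.2094,  0.2407]), 'ty': np.float64(-0.05), 'z': array([-5.e-04,  9.e-04, -1.e+00]), 'q6': np.float64(-0.453), 't': 25.5, 'twist': np.float64(-0.05), 'shift_after_twist': array([ -1.3,  -1.5, 194.7])}
```

{"api": "drive_tool", "payload": {"steps": [[[-0.5,-1.5,20],0],[[0,0,35],0],[[0,0,40],0],[[0,0,40],0],[[0,0,34],0],[[0,0,18],0],[[0,0,7],0],[[0,0,0],0]]}}

```text
time: 26.17
tool_pos: [0.4835, -0.2089, 0.045]
tcp_rot: [-2.218, -2.219, 0.002]
wrist_force: [-0.3, 0.5, 1.2]
width: 0.998
```

{"api": "drive_tool", "payload": {"steps": [[[0,0,0],0],[[0,0,0],0],[[0,0,0],0],[[0,0,0],0],[[0,0,0],0],[[0,0,0],0]], "jaw": 0.0}}

```text
time: 26.67
tool_pos: [0.4869, -0.2119, 0.0495]
tcp_rot: [2.22, 2.217, 0.003]
wrist_force: [0.4, 0.3, 8.1]
width: 0.716
```

{"api": "drive_tool", "payload": {"steps": [[[0,0,-5],0],[[0,0,-15],0],[[0,0,-25],0],[[0,0,-30],0],[[0,0,-30],0],[[0,0,-30],3.7],[[0,0,-19],3.7],[[0,0,0],3.6]]}}

```text
time: 27.33
tool_pos: [0.4879, -0.2127, 0.2073]
tcp_rot: [2.422, 1.987, 0.006]
wrist_force: [1.6, -0.9, -0.8]
width: 0.719
```

Run:
```python
from h import *
plan([.5307,.1903,.2],-11)
```

```text
{'pos': array([ 0.4879, -0.2127,  0.2073]), 'ty': np.float64(-11.26), 'z': array([ 0.009 , -0.0045, -0.9999]), 'q6': np.float64(-0.261), 't': 27.33, 'twist': np.float64(-0.26), 'shift_after_twist': array([403.8, -34.9,   5.9])}
```

{"api": "drive_tool", "payload": {"steps": [[[20,-1.7,0],-0.2],[[35,-3,0],0],[[38,-3.3,0],0],[[38,-3.3,0],0],[[38,-3.3,0],0],[[38,-3.3,0],0],[[38,-3.3,0],0],[[38,-3.3,0],0]]}}

```text
time: 28.0
tool_pos: [0.5138, 0.0731, 0.2013]
tcp_rot: [2.422, 2.001, 0.0]
wrist_force: [1.2, 0.8, -1.2]
width: 0.72
```

{"api": "drive_tool", "payload": {"steps": [[[38,-3.3,0],0],[[36,-3,0],0],[[31,-2,0],0],[[15,-1,0],0],[[0,0,0],0],[[0,0,0],0],[[0,0,0],0]]}}

```text
time: 28.58
tool_pos: [0.5274, 0.1899, 0.2008]
tcp_rot: [2.422, 2.001, -0.002]
wrist_force: [0.4, -0.5, -2.2]
width: 0.718
```

Run:
```python
from h import *
plan([.5307,.1903,.0515],-11)
```

```text
{'pos': array([0.5274, 0.1899, 0.2008]), 'ty': np.float64(-10.88), 'z': array([-8.0e-04, -1.1e-03, -1.0e+00]), 'q6': np.float64(0.492), 't': 28.58, 'twist': np.float64(0.12), 'shift_after_twist': array([  1.2,   3.2, 149.3])}
```

{"api": "drive_tool", "payload": {"steps": [[[0,2,10],0.1],[[0.5,1.2,25],0],[[0,0,35],0],[[0,0,35],0],[[0,0,23],0],[[0,0,9],0],[[0,0,0],0],[[0,0,0],0]]}}

```text
time: 29.25
tool_pos: [0.5313, 0.1901, 0.0642]
tcp_rot: [-2.425, -1.997, 0.0]
wrist_force: [-0.3, -0.1, -1.6]
width: 0.718
```

Run:
```python
from h import *
plan([.5307,.1903,.0515],-11)
i,im=snap('side','s10'); cv2.imwrite('pics/s10b.png',cv2.resize(im[90:230,190:350],None,fx=4.5,fy=4.2))
```

```text
{'pos': array([0.5313, 0.1901, 0.0642]), 'ty': np.float64(-11.04), 'z': array([-3.e-04, -2.e-04, -1.e+00]), 'q6': np.float64(0.492), 't': 29.25, 'twist': np.float64(-0.04), 'shift_after_twist': array([ 0.1, -0.6, 12.7])}
```

View pics/s10b.png

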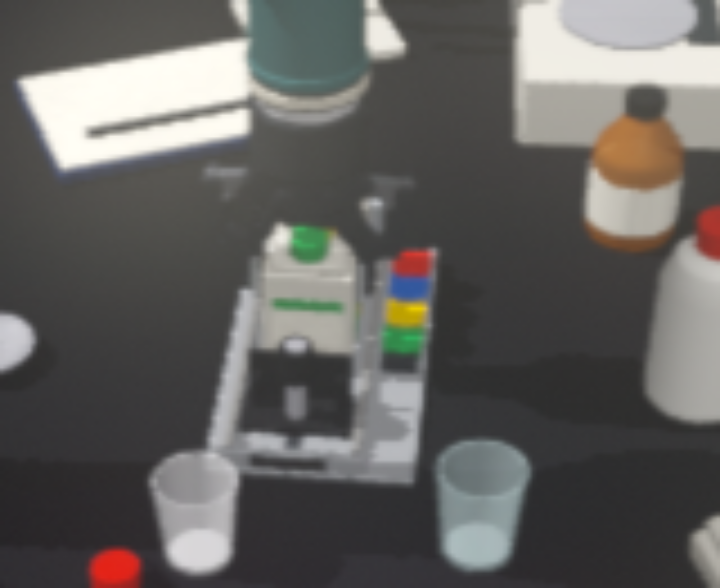

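{"api": "drive_tool", "payload": {"steps": [[[0,0,5],0],[[0,0,4],0],[[0,0,2],0],[[0,0,0],0],[[0,0,1.5],0],[[0,0,0],0],[[0,0,0.7],0],[[0,0,0],0]]}}

```text
time: 29.97
tool_pos: [0.5311, 0.1911, 0.0515]
tcp_rot: [-2.423, -1.999, -0.0]
wrist_force: [-2.0, -0.0, 3.9]
width: 0.72
```

{"api": "drive_tool", "payload": {"steps": [[[0,0,0],0],[[0,0,0],0],[[0,0,0],0],[[0,0,0],0],[[0,0,0],0]], "jaw": 1.0}}

```text
time: 30.38
tool_pos: [0.5311, 0.1909, 0.0508]
tcp_rot: [2.423, 1.999, 0.0]
wrist_force: [-0.1, 0.6, 0.2]
width: 1.001
```

{"api": "drive_tool", "payload": {"steps": [[[0,0,-15],0],[[0,0,-35],0],[[0,0,-40],0],[[0,0,-20],0],[[-20,0,0],0],[[-20,0,0],0],[[0,0,0],0],[[0,0,0],0]]}}

```text
time: 31.05
tool_pos: [0.5233, 0.1512, 0.1609]
tcp_rot: [-2.425, -1.997, -0.001]
wrist_force: [-0.2, -0.1, -0.3]
width: 1.001
```

Run:
```python
from h import *
plan([.517,.1243,.055],-11)
i,im=snap('wrist','w11')
i,im=snap('side','s11'); cv2.imwrite('pics/s11b.png',cv2.resize(im[90:230,190:350],None,fx=4.5,fy=4.2))
```

```text
{'pos': array([0.5233, 0.1512, 0.1609]), 'ty': np.float64(-11.06), 'z': array([ 2.e-04,  3.e-04, -1.e+00]), 'q6': np.float64(0.428), 't': 31.05, 'twist': np.float64(-0.06), 'shift_after_twist': array([-27.6,  -1. , 105.9])}
```

View pics/w11.png

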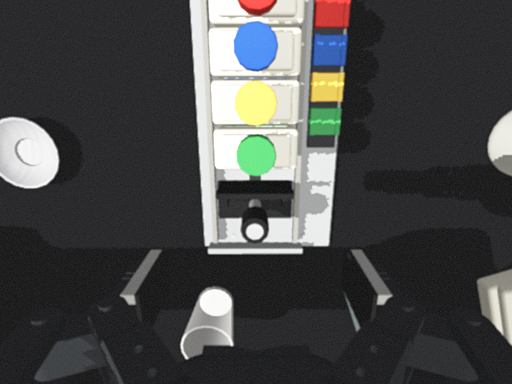

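View pics/s11b.png

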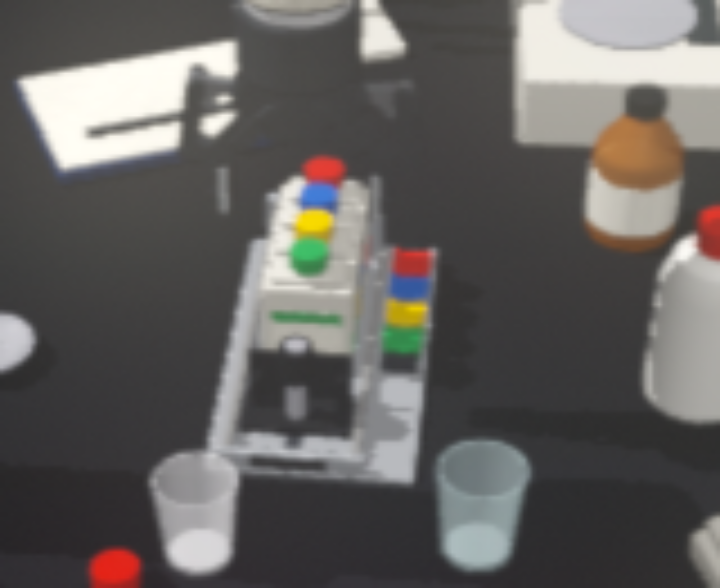

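Run:
```python
from h import *
i=bot.camera_info('wrist')
for n,p,z in [('knob',(255,232),.078),('cup base',(215,302),.0),('cup rim',(207,345),.08),('rim top edge',(207,328),.08)]:
    w=at(i,*p,z);print(n,w.round(4),'S',(w@[.1908,.9816,0]).round(4),'L',(w@[.9816,-.1908,0]).round(4))
d=bot.camera_info('side')
print(at(d,190+198/4.5,90+555/4.2,0))
```

```text
knob [0.5175 0.1234 0.078 ] S 0.2198 L 0.4845
cup base [0.4448 0.0049 0.    ] S 0.0896 L 0.4356
cup rim [0.4509 0.0182 0.08  ] S 0.1039 L 0.4391
rim top edge [0.4556 0.0374 0.08  ] S 0.1236 L 0.4401
[0.44572889 0.00477722 0.        ]
```

{"api": "drive_tool", "payload": {"steps": [[[-14,-0.5,10],0],[[-14,-0.5,25],0],[[0,0,35],0],[[0,0,25],0],[[0,0,10],0],[[0,0,4],0],[[0,0,0],0],[[0,0,0],0]]}}

```text
time: 31.82
tool_pos: [0.5182, 0.1247, 0.0529]
tcp_rot: [2.422, 1.999, 0.002]
wrist_force: [1.2, -0.8, 0.6]
width: 1.001
```

{"api": "drive_tool", "payload": {"steps": [[[0,0,0],0],[[0,0,0],0],[[0,0,0],0],[[0,0,0],0],[[0,0,0],0],[[0,0,0],0],[[0,0,0],0],[[0,0,0],0]], "jaw": 0.0, "force": 30}}

```text
time: 32.48
tool_pos: [0.517, 0.1245, 0.0526]
tcp_rot: [-2.423, -1.999, 0.0]
wrist_force: [-3.3, 0.3, 5.6]
width: 0.265
```

Run:
```python
from h import *
plan([.517,.1243,.05],-11)
s=bot.read_state();print(s['width'],s['wrist_force'], s['tool_pos']@[.1908,.9816,0])
i,im=snap('wrist','w12')
```

```text
{'pos': array([0.517 , 0.1245, 0.0526]), 'ty': np.float64(-10.97), 'z': array([-3.e-04,  2.e-04, -1.e+00]), 'q6': np.float64(0.381), 't': 32.48, 'twist': np.float64(0.03), 'shift_after_twist': array([-0.2,  0.1,  2.6])}
0.2653131773696218 [-3.27178077  0.29556698  5.56241593] 0.2208825633723743
```

View pics/w12.png

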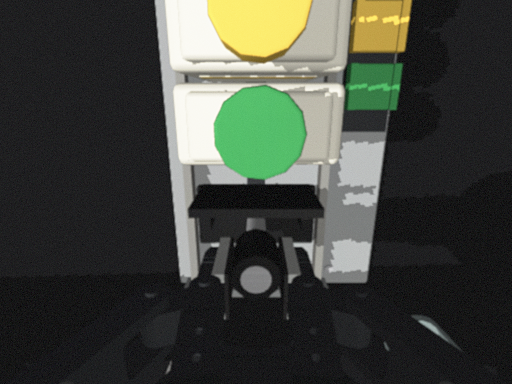

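{"api": "drive_tool", "payload": {"steps": [[[3,0,0],0],[[5,0,0],0],[[5,0,0],0],[[5,0,0],0],[[4,0,0],0],[[3,0,0],0],[[2,0,0],0],[[2,0,0],0]]}}

```text
time: 33.2
tool_pos: [0.5224, 0.1529, 0.0526]
tcp_rot: [-2.423, -1.999, 0.001]
wrist_force: [-2.7, -1.3, 6.1]
width: 0.267
```

{"api": "drive_tool", "payload": {"steps": [[[2,0,0],0],[[2,0,0],0],[[2,0,0],0],[[1.5,0,0],0],[[1.5,0,0],0],[[1.5,0,0],0],[[1.5,0,0],0],[[0,0,0],0]]}}

```text
time: 33.87
tool_pos: [0.5245, 0.1634, 0.0526]
tcp_rot: [2.422, 1.999, -0.004]
wrist_force: [-3.6, -5.0, 7.2]
width: 0.273
```

Run:
```python
from h import *
s=bot.read_state();print(s['width'],s['wrist_force'], s['tool_pos'],s['tool_pos']@[.1908,.9816,0]-.2209)
i,im=snap('wrist','w13')
```

```text
0.27311262698224775 [-3.64839252 -5.04420025  7.24164477] [0.52446878 0.1633822  0.05260851] 0.039544615429187274
```

View pics/w13.png

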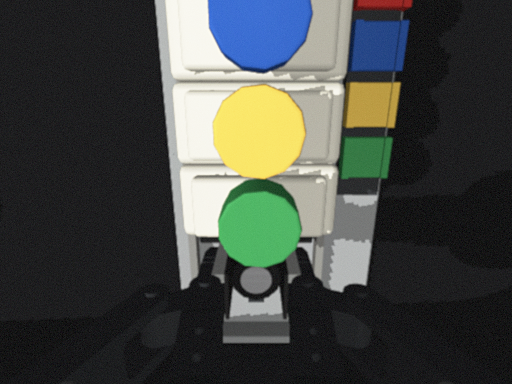

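{"api": "drive_tool", "payload": {"steps": [[[1.2,0,0],0],[[1.2,0,0],0],[[1.2,0,0],0],[[1.2,0,0],0],[[0,0,0],0]]}}

```text
time: 34.33
tool_pos: [0.5253, 0.1679, 0.0526]
tcp_rot: [2.422, 1.999, -0.004]
wrist_force: [-2.8, -5.5, 8.3]
width: 0.265
```

{"api": "drive_tool", "payload": {"steps": [[[1,0,0],0],[[1,0,0],0],[[0,0,0],0],[[0,0,0],0]]}}

```text
time: 34.67
tool_pos: [0.5254, 0.1683, 0.0526]
tcp_rot: [2.42, 1.999, -0.008]
wrist_force: [-4.7, -12.0, 10.1]
width: 0.268
```

Run:
```python
from h import *
i,im=snap('wrist','w14')
i,im=snap('scene','c14'); cv2.imwrite('pics/c14b.png',cv2.resize(im[180:290,260:420],None,fx=5,fy=5,interpolation=cv2.INTER_CUBIC))
i,im=snap('side','s14'); cv2.imwrite('pics/s14b.png',cv2.resize(im[100:210,220:310],None,fx=6,fy=5.4,interpolation=cv2.INTER_CUBIC))
```

```text
(no output)
```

View pics/w14.png

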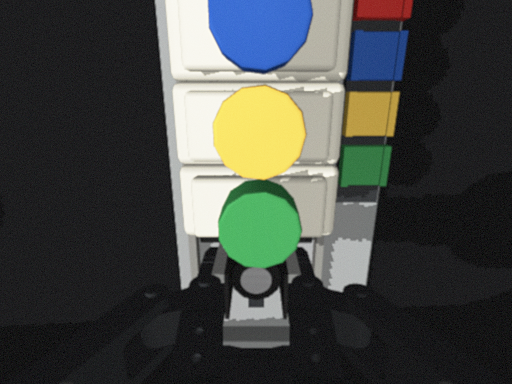

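View pics/c14b.png

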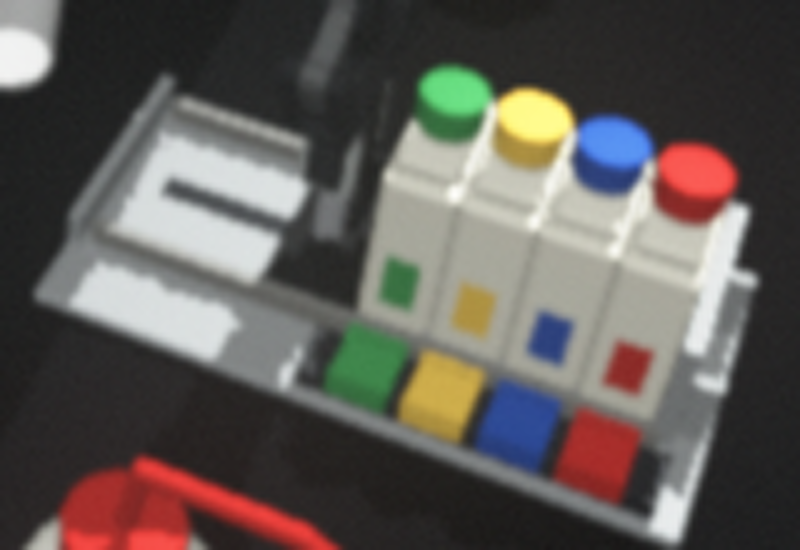

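View pics/s14b.png

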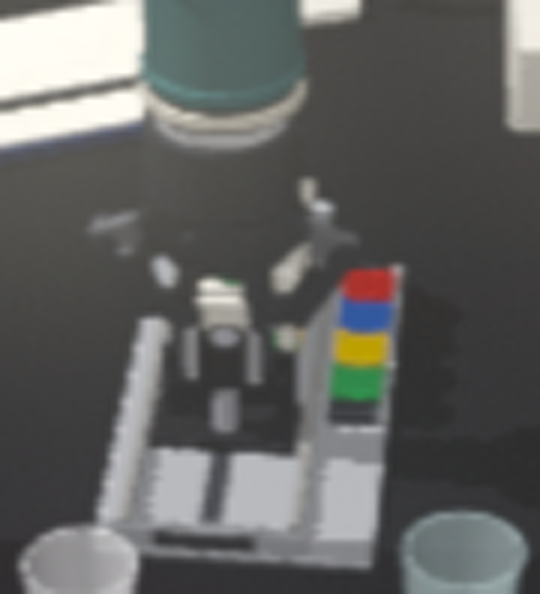

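{"api": "drive_tool", "payload": {"steps": [[[1,0,0],0],[[1,0,0],0],[[0,0,0],0],[[0,0,0],0]]}}

```text
time: 35.15
tool_pos: [0.5254, 0.1683, 0.0526]
tcp_rot: [2.418, 1.999, -0.013]
wrist_force: [-5.0, -18.0, 13.0]
width: 0.272
```

Run:
```python
from h import *
s=bot.read_state();print(s['wrist_force'],s['tool_pos'],s['tool_pos']@[.1908,.9816,0]-.2209)
d=bot.camera_info('side');c=bot.camera_info('scene')
im=cv2.imread('pics/c14.png')
u=np.array([.1908,.9816,0])
for k,p in dict(g=(455,85),y=(534,108),b=(613,136),r=(696,163)).items():
    w=at(c,260+p[0]/5-.4,180+p[1]/5-.4,.11);print(k,w.round(4),(w@u).round(4),(w@[.9816,-.1908,0]).round(4))
```

```text
[ -5.03820741 -17.95564234  12.98215653] [0.52536006 0.16829773 0.05258012] 0.04453975481260661
g [0.5319 0.2066 0.11  ] 0.3043 0.4827
y [0.5364 0.2363 0.11  ] 0.3343 0.4814
b [0.5435 0.2653 0.11  ] 0.3641 0.4828
r [0.5494 0.2948 0.11  ] 0.3942 0.483
```

{"api": "drive_tool", "payload": {"steps": [[[-2,0,0],0],[[-1.5,0,0],0],[[0,0,0],0],[[0,0,0],0]]}}

```text
time: 35.48
tool_pos: [0.5254, 0.1682, 0.0526]
tcp_rot: [2.422, 1.999, -0.004]
wrist_force: [-3.0, -5.5, 8.3]
width: 0.271
```

{"api": "drive_tool", "payload": {"steps": [[[0,0,0],0],[[0,0,0],0],[[0,0,0],0],[[0,0,0],0],[[0,0,0],0],[[0,0,0],0]], "jaw": 0.6}}

```text
time: 35.98
tool_pos: [0.5259, 0.1699, 0.0518]
tcp_rot: [-2.423, -1.999, 0.0]
wrist_force: [0.2, 0.2, 0.6]
width: 0.602
```

{"api": "drive_tool", "payload": {"steps": [[[0,0,-15],0],[[0,0,-35],0],[[0,0,-40],0],[[0,0,-40],0],[[0,0,-40],0],[[-15,0,-20],0],[[-20,0,0],0],[[0,0,0],0]]}}

```text
time: 36.65
tool_pos: [0.5202, 0.1337, 0.2447]
tcp_rot: [2.422, 1.996, 0.005]
wrist_force: [-0.5, -1.0, -0.3]
width: 0.601
```

Run:
```python
from h import *
print(bot.read_state()['tool_pos'])
i,im=snap('wrist','w15')
cv2.imwrite('pics/w15b.png',cv2.resize(im[:260,140:380],None,fx=3,fy=2.3,interpolation=cv2.INTER_CUBIC))
i,im=snap('side','s15'); cv2.imwrite('pics/s15b.png',cv2.resize(im[90:230,190:350],None,fx=4.5,fy=4.2))
i,im=snap('scene','c15'); cv2.imwrite('pics/c15b.png',cv2.resize(im[180:290,260:420],None,fx=5,fy=5,interpolation=cv2.INTER_CUBIC))
```

```text
[0.52021303 0.13373664 0.24468715]
```

View pics/w15b.png

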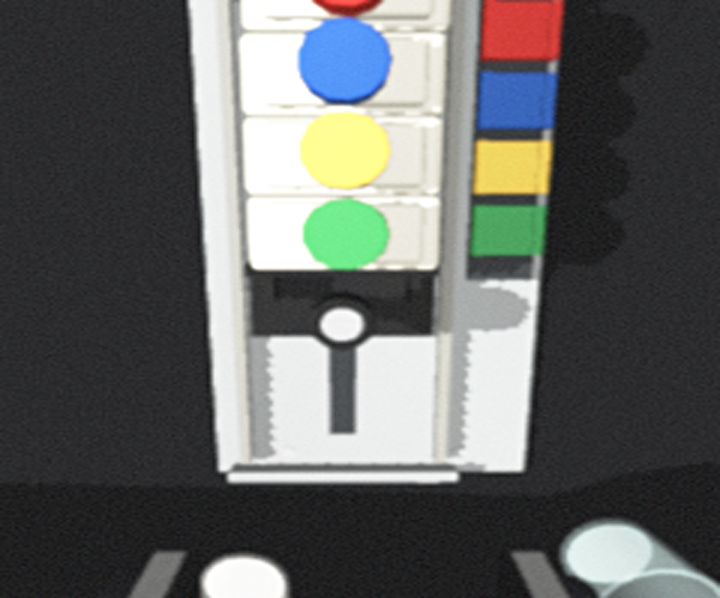

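View pics/s15b.png

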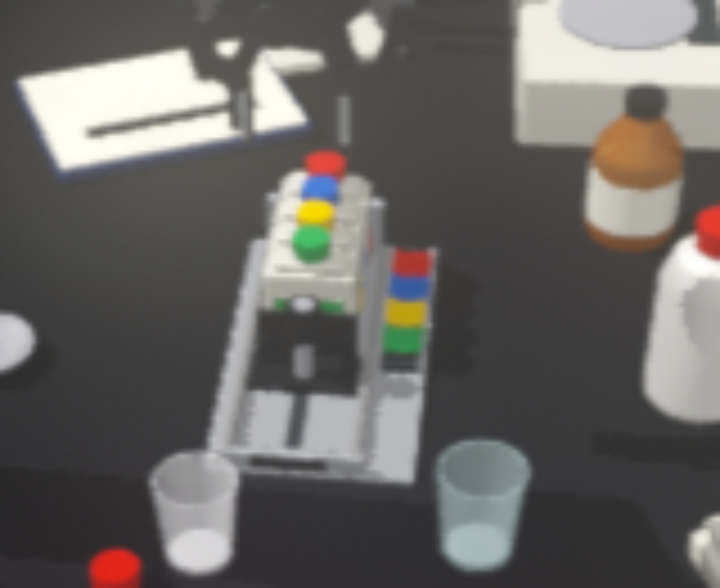

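View pics/c15b.png

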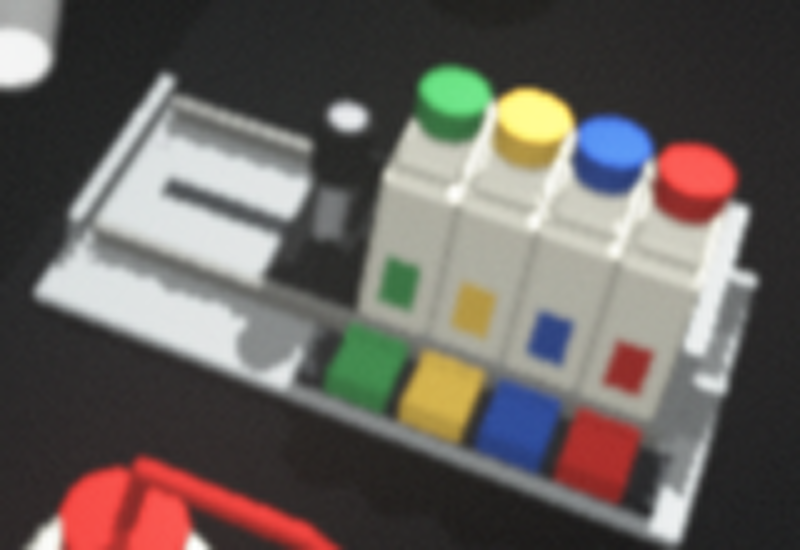

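Run:
```python
from h import *
c=bot.camera_info('scene');d=bot.camera_info('side');u=np.array([.1908,.9816,0])
a=at(c,260+243/5,180+82/5,.078);b=at(c,260+347/5,180+116/5,.078);print((b-a)@u,b@u)
a=at(d,225+213/7,125+330/7,.078);b=at(d,190+303/4.5,90+303/4.2,.078);print((b-a)@u,b@u)
plan([.54,.225,.245],-11)
```

```text
0.0439447165488532 0.2670997750468892
0.04575608794569117 0.2668814725702718
{'pos': array([0.5188, 0.1356, 0.2411]), 'ty': np.float64(-11.0), 'z': array([-1.1e-03,  3.0e-04, -1.0e+00]), 'q6': np.float64(0.401), 't': 36.8, 'twist': np.float64(-0.0), 'shift_after_twist': array([91.8,  3.7, -3.9])}
```

{"api": "drive_tool", "payload": {"steps": [[[30,0,0],0],[[35,0,0],0],[[28,0,0],0],[[0,0,0],0],[[0,0,0],0],[[0,0,0],0]]}}

```text
time: 37.3
tool_pos: [0.5362, 0.2269, 0.2404]
tcp_rot: [-2.422, -2.0, 0.004]
wrist_force: [0.5, 0.1, -0.1]
width: 0.598
```

Run:
```python
from h import *
i,im=snap('wrist','w16')
cv2.imwrite('pics/w16b.png',cv2.resize(im[:260,140:380],None,fx=3,fy=2.3,interpolation=cv2.INTER_CUBIC))
```

```text
(no output)
```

View pics/w16b.png

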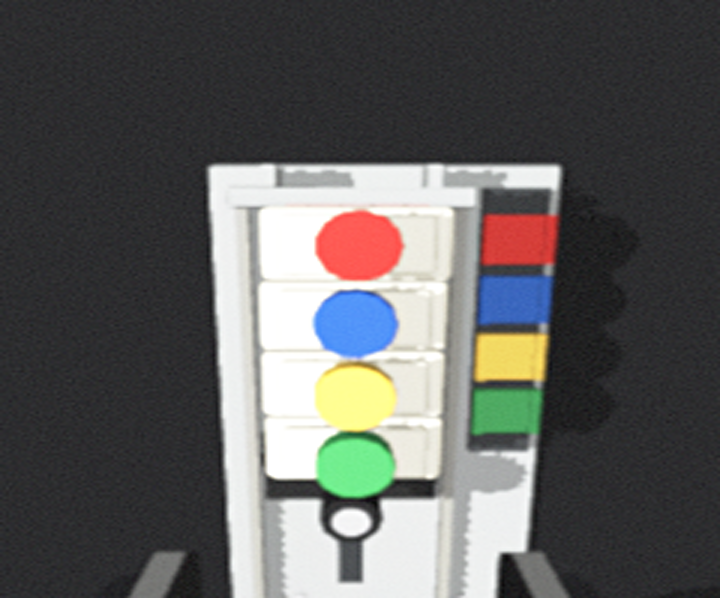

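Run:
```python
from workcell import bot
s=bot.read_state();print(s['time'],abs(s['joint_vel']).max(),s['wrist_force'])
print(bot.finish_job())
```

```text
37.35 0.015048457026472287 [-0.25348249  0.49893375  0.79384691]
the job is handed in; nothing more can be done
None
```

I moved all four cassettes from the violet rack into the tray channel and handed the job in at 37.4 s, well inside the 128 s limit. From the end wall they stand red, blue, yellow, green, matching the clips. I set each one down slowly until the wrist force showed contact, and then released it. I then pinched the stop's knob, pushed it until it would not move any further, let go and lifted the arm clear.

**Last checks**
- **Stop:** it stalled against the row, with the push force rising from 12 to 18 N and no further movement.
- **Gaps:** the cap centres measure 30 mm apart. Seen from above, no gap shows between the cassettes or at the wall.
- **Alignment:** each cap is within about 2 mm of its clip along the channel and about 4 mm across it. The cassettes look upright and square.
- **Arm:** it was clear of everything, with only noise on the wrist force.

**One disagreement:** the knob moved about 44–46 mm, not the 50 mm expected from a fully-back start. My position estimates for the wall and clips suggest the stop started about 5 mm forward, which would put it near 50 mm now. I could not read the joint directly. If it did start fully back, the stop would be only just at the 44 mm limit.

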